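# Dry the storage jars

### The job

Get the washed storage jars drying: take the loose lid off every blue jar that has one and set each lid knob up in a compartment of its own in the wooden lid tray, and stand all three open jars upright, wholly on the black drying plate. Only when all of that is done, lift the yellow guard on the switch box right up, flip the red toggle fully over to on, and lower the guard fully shut again. Leave the other kitchen things where they are.

Things in the scene. Friction and masses are not known exactly. Their poses are not given: they have to be found in the camera images.
- jar0: Open-topped blue ceramic storage jar: plain round cylinder, 62 mm outside diameter, 80 mm tall, 5 mm wall (52 mm bore), 0.25 kg or so. Origin: centre of its underside; z up its axis. All three jars are alike and always present; two or three of them start with a lid on.
- lid0: Loose wooden lid, starts on jar0; two or three of the lids are present, an absent one reads None. From below: cork plug 40 mm dia x 8 mm, loose in the jar mouth; wooden disc 62 mm dia x 8 mm, rests on the jar rim; black round knob 24 mm dia, from 16 to 42 mm above the origin. Origin: centre of the plug's underside (72 mm above the jar's underside while on it); z up its axis. 0.06 kg.
- jar1: Open-topped blue ceramic storage jar: plain round cylinder, 62 mm outside diameter, 80 mm tall, 5 mm wall (52 mm bore), 0.25 kg or so. Origin: centre of its underside; z up its axis. All three jars are alike and always present; two or three of them start with a lid on.
- lid1: Loose wooden lid, starts on jar1; two or three of the lids are present, an absent one reads None. From below: cork plug 40 mm dia x 8 mm, loose in the jar mouth; wooden disc 62 mm dia x 8 mm, rests on the jar rim; black round knob 24 mm dia, from 16 to 42 mm above the origin. Origin: centre of the plug's underside (72 mm above the jar's underside while on it); z up its axis. 0.06 kg.
- jar2: Open-topped blue ceramic storage jar: plain round cylinder, 62 mm outside diameter, 80 mm tall, 5 mm wall (52 mm bore), 0.25 kg or so. Origin: centre of its underside; z up its axis. All three jars are alike and always present; two or three of them start with a lid on.
- lid2: Loose wooden lid, starts on jar2; two or three of the lids are present, an absent one reads None. From below: cork plug 40 mm dia x 8 mm, loose in the jar mouth; wooden disc 62 mm dia x 8 mm, rests on the jar rim; black round knob 24 mm dia, from 16 to 42 mm above the origin. Origin: centre of the plug's underside (72 mm above the jar's underside while on it); z up its axis. 0.06 kg.
- tray: Lid tray: loose light-wood open tray, 270 (own x) x 96 (own y) x 22 mm tall, 5 mm floor and walls; three equal compartments 83 x 86 mm inside, centred at x = -88, 0, +88 mm, y = 0, each for one lid standing on its plug (lid origin 5 mm above tray origin). Origin: centre of its underside. On the robot's left or right, drying plate on the other side. 0.8 kg.
- plate: Drying plate: fixed flat black slab, 300 mm (own x) x 150 mm (own y), its flat top 12 mm above its origin (a thin steel edge skirts its foot); three grey discs printed on it at x = -90, 0, +90 mm, y = 0 are only a guide. Origin: centre of its underside.
- switchbox: Fixed steel switch box of the drying plate, 116 mm (own x) x 100 mm (own y), flat top 35 mm above its origin; its own -x side faces the robot. Origin: centre of its underside. It carries the toggle (pivot on its top, 16 mm towards -x from the centre) and the yellow guard over it.
- guard (a joint): Guard hinge. The guard is a yellow hood with clear top, 112 mm deep, 96 wide, from 10 mm below to 36 mm above its hinge line, which runs along the box's own y at its far (+x) edge. 0 = shut; grows as the front is lifted up and over; end stop 1.85 rad (leaning back). Stiff: stays where it is left; about 2 N at the tab moves it.
- guard_hinge (a point): Middle of the guard's hinge line, fixed to the switch box: 58 mm towards its own +x and 46 mm above its origin; axes as the box.
- guard_tab (a point): Grip point on the guard's tab, moves with it: 138 mm from the hinge line, level with it when shut. The tab is a fin 14 mm wide (along the box's y), 22 mm high, from 112 to 152 mm from the hinge line; at guard 1.57 rad it points straight up. Pinched across its width from above it can pivot between the finger pads.
- toggle (a joint): Red toggle paddle under the guard, 34 mm long, 18 mm wide (along the box's x), 10 mm thick. 0 = off, leaning 0.45 rad to the box's own -y; 0.9 = fully on, leaning 0.45 rad to its own +y. No spring: it stays where it is left; about 2 N at the tip moves it. Its tip is 30 mm above the box top.
- toggle_tip (a point): Middle of the toggle's tip; moves with it.
- mill: Pepper mill, dark wood, 140 mm tall, 52 mm diameter; a loose bystander to be left alone. Origin: centre of its underside.
- mug: White mug, 85 mm tall, 76 mm diameter; a loose bystander to be left alone. Origin: centre of its underside.
- spoon: Wooden spoon, 220 mm long, lying flat; a loose bystander to be left alone. Origin: centre of its underside (of its length).
- dish: Small white bowl, 100 mm diameter, 40 mm tall; a loose bystander to be left alone. Origin: centre of its underside.
- tin: Steel tin, 90 mm tall, 68 mm diameter; a loose bystander to be left alone. Origin: centre of its underside.
- oil: Green oil bottle, 170 mm tall, 60 mm diameter; a loose bystander to be left alone. Origin: centre of its underside.
Mind the look-alikes: they are no part of the job. Leave any green look-alike of the switchbox alone. Leave any purple look-alike of the lid1 alone.

How it is judged:
By the outcome, as a careful person would: the job done as asked, in the order asked, and still so for the second after the job is handed in, with the robot touching nothing.
Of lid0, lid1, lid2 only 2 to 3 are there at a start; the rules pass over those that are not, and their reading is None.
At some moment in a run one of jar0, jar1, jar2, tray may be knocked a few centimetres aside while the robot is not near it.
It also fails if it takes over 210 s, if anything falls off the work surface, if the arm or the gripper's body presses on something with over 40 N, if the wrist force passes 120 N, or if a joint passes its speed limit or range.

### The arm

A 6-joint arm with a two-finger parallel gripper is mounted at the origin on the work surface. World frame = base frame: x ahead of the robot, y to its left, z up, the work surface at z = 0. Lengths are in m, angles in rad, forces in N, time in s.
With the tool pointing down it reaches from about 0.375 to 0.975 m from the base axis. Payload 3.8 kg.
Tool frame: the origin (TCP) lies midway between the tips of the shut fingers; the grasp point (between the pads) lies 19 mm behind it; z points along the fingers, y is the line along which they close (so a half turn about z gives the same grasp; the last joint's range is limited). The gripper opens to 85 mm and grips with 20 to 120 N. Pads are 22 mm wide; open, the fingers measure 114 mm over their backs; the gripper's body (76 mm by 85 mm) begins 54 mm behind the grasp point. The pads swing forward as they close: fully open they stand 13 mm farther back than shut.
Start: joints at [-1.362, 0.264, 1.604, -0, 1.274, -0.037], TCP at [0.164, -0.655, 0.231] pointing down, gripper open.
Joint ranges: [-2.63, 2.63], [-0.94, 2.18], [0.31, 2.57], [-1.31, 4.45], [0, 2.66], [-2.55, 2.55]. Speed limits (rad/s): [2.57, 2.57, 3.14, 3.14, 3.14, 3.14].

### API

Orientations are given as a rotation vector (axis times angle).
In Python, from workcell import bot gives the robot as it stands.
- The arm moves only by the tool servo_tool, never from a script. Its argument "series" is a list of rows, each a list of 7 numbers: the shift along the world's x, y, z in units of 0.15 m (1.0 is 0.15 m), then the turn, a rotation vector about the world's x, y, z in units of 180 degrees (1.0 is 180 degrees), then the closure, from 0 (fully open) to 1 (shut). A call has 1 to 20 rows; each row is the pose to reach, as a shift and turn from the pose commanded when the call began, turning the shorter way round; what a row does not reach only later rows make up. A row lasts 1/10 s, in which the tool goes at most 50 mm and 8.59 degrees, less where a joint would pass 70% of its speed; a pose out of reach is approached as far as the arm can. A call with a number of a shift or a turn outside -1 to 1 is refused whole. A call with a gripper value outside its range is refused whole. The fingers move at their own pace and stop on an object; "newtons" is the grip in N (left out, the last holds). Time passes only in rows, so rows that repeat a pose let the fingers close. It gives the time, the measured TCP pose, the force, the opening and the grip force at its end, in the units of the state.
- bot.read_state(): the state, without advancing time (a new reading comes with each control period).
- bot.read_camera(name): name is "side" or "top" or "wrist"; returns the picture (480x640x3 uint8, red, green, blue); there is no depth.
- bot.camera_info(name): a dict with "vertical_fov" (degrees; the focal length in pixels is half the picture's height over the tangent of half this angle, whatever the lens; pixels are square), "cx", "cy" (the principal point, pixels), "R" (3x3) and "t" (3): a world point X has camera coordinates R X + t. Camera axes: x right, y down, z forward; pixel columns grow to the right and rows downward; lengths in m; the calibration is good to about 2 mm. A picture is of the moment at which its call begins: read the wrist's pose just before it. camera_info takes no time and is no camera call; for the wrist camera it gives the pose at the moment of the call.
- bot.finish_job(): hands the job in; it is judged then, once.
Trained networks look in the newest picture that a camera, given by its name, has taken for a name from the list of things; names that differ only in an ending like _2 or _b are one class to them, and where a whole thing is asked for, a point or a joint stands for the part that bears it (a point fixed in the world has none). Each returns a list of dicts, best first, with "score" (0 to 1); they miss things now and then, are a little off and sometimes report something else, mostly with a low value. They report only what shows in the picture. A call takes as long as a camera call. They do not tell look-alikes from the thing itself.
- bot.recognise(target, camera): "box" ([left, top, right, bottom] as shares, 0 to 1, of the picture: columns of its width, rows of its height, round what is visible of it).
- bot.trace(target, camera): "mask" (480x640 bool, what is visible of it) and "box" ([left, top, right, bottom] as shares, 0 to 1, of the picture: columns of its width, rows of its height, round what is visible of it).
- bot.mark_of(target, camera): "at" ([row, column] as shares, 0 to 1, of the picture: columns of its width, rows of its height: a listed point, or the origin of a listed thing).
The state is a dict: "time": time; "q": joint angles; "joint_vel": joint speeds; "joint_torque": joint torques, N m; "tool_pos": TCP position; "tcp_rot": TCP orientation; "wrist_force": force on the tool from outside, world axes, zero at the start; "torque": the same for the moment, N m; "width": opening from 0.0 (shut) to 1.0 (fully open); "grip_force": force on a finger pad.
Only numpy, scipy, OpenCV 4.12 (cv2) and the standard library are available. Lean on these libraries where they do the work, as an engineer would, in place of code of your own. Each camera call takes 0.05 s, during which the arm holds its last target. There are 200 camera calls.

## Working session

There is one attempt and no reset: what is moved stays moved. The work goes in short steps, Python scripts to look and compute and a tool call to move; the robot and the scene stay as the last step left them, time stands still between calls to the robot, and variables do not carry over. Pictures are saved under pics/ and viewed, at most 16 in all, crops included, and the job is handed in when it is done.

Besides the shell and the picture viewer there is one more tool, called after ">>>" as name([rows], argument=value, ...), one row to a line, values as JSON. servo_tool: Moves the arm, as the interface text tells. Shifts and turns lie within -1 to 1; 1 stands for 0.15 m of shift or 180 degrees of turn. Its arguments: {"type":"object","properties":{"series":{"type":"array","items":{"type":"array","items":{"type":"number"}}},"newtons":{"type":"number"}},"required":["series"]}

```bash
ls; mkdir -p pics; python3 - <<'E'
from workcell import bot
import cv2
for c in ["top","side"]:
    im=bot.read_camera(c); cv2.imwrite(f"pics/{c}0.png",im[:,:,::-1])
    i=bot.camera_info(c); print(c,i)
s=bot.read_state(); print(s)
E
```

```text
pics
top {'vertical_fov': 46.13145463964946, 'cx': 317.89682557546274, 'cy': 228.79583424808493, 'R': array([[ 7.04248193e-04, -9.99997131e-01,  2.28944091e-03],
       [-9.90239181e-01, -1.01646741e-03, -1.39374785e-01],
       [ 1.39376713e-01, -2.16893965e-03, -9.90237056e-01]]), 't': array([-0.00288728,  0.5245199 ,  1.34585182])}
side {'vertical_fov': 42.68153418387555, 'cx': 330.11877277756304, 'cy': 249.26515090519206, 'R': array([[-0.76541693, -0.64343454, -0.01135446],
       [-0.44984867,  0.54758149, -0.70554283],
       [ 0.46018812, -0.53492663, -0.70857631]]), 't': array([0.40108899, 0.29227184, 1.29301595])}
{'time': 0.1, 'q': array([-1.36188571e+00,  2.64704602e-01,  1.60524492e+00,  4.02310388e-05,
        1.27368381e+00, -3.68900003e-02]), 'joint_vel': array([-0.0004526 , -0.0012831 , -0.00295613, -0.00128723, -0.00083917,
       -0.00062902]), 'joint_torque': array([ 8.03641774e-05, -5.16705108e+01, -3.68590522e+01, -9.99662552e-05,
        6.33665026e-03,  2.94920960e-05]), 'tool_pos': array([ 0.16413109, -0.65406362,  0.23006442]), 'tcp_rot': array([-3.11587762e+00, -3.84863401e-01,  2.15041697e-04]), 'wrist_force': array([ 0.19276707, -0.36518626, -0.09466516]), 'torque': array([-0.00494109, -0.02237993,  0.04978977]), 'grip_force': 0.0, 'width': 1.0014672263965776}
```

View pics/top0.png

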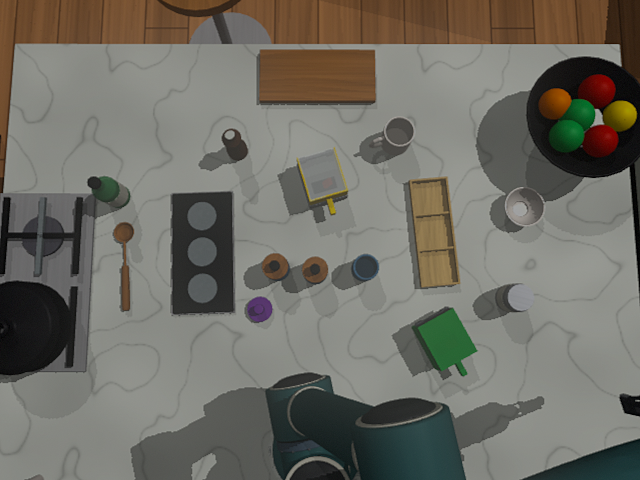

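View pics/side0.png

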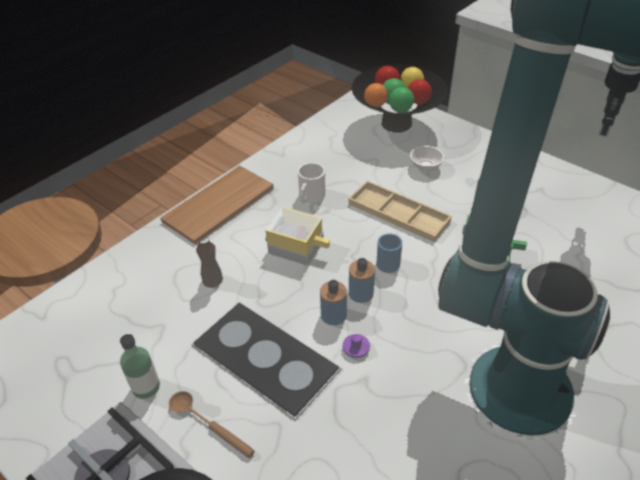

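Top view: lidded jars at (275,267) and (315,269), and an open jar at (365,267). The plate is at (203,252), the tray at (433,232), and the yellow-guard switch box at (323,178). Look-alikes: a purple lid at (258,309) and a green box at (446,340), both to be left alone. Lid candidates are the brown lids at (275,267) and (315,269), not the purple one. Box candidates are the yellow one, not the green one.

```bash
cat > h.py <<'E'
from workcell import bot
import cv2, numpy as np
from scipy.spatial.transform import Rotation as Ro
def back(info,r,c,z):
    f=240/np.tan(np.radians(info["vertical_fov"]/2))
    d=info["R"].T@np.array([(c-info["cx"])/f,(r-info["cy"])/f,1.]); o=-info["R"].T@info["t"]
    return o+d*(z-o[2])/d[2]
def proj(info,X):
    f=240/np.tan(np.radians(info["vertical_fov"]/2)); p=info["R"]@np.asarray(X)+info["t"]
    return p[0]/p[2]*f+info["cx"],p[1]/p[2]*f+info["cy"]
def tri(obs):  # [(info,r,c)]
    A=[];b=[]
    for i,r,c in obs:
        o=-i["R"].T@i["t"]; d=back(i,r,c,0)-o; d/=np.linalg.norm(d); P=np.eye(3)-np.outer(d,d)
        A.append(P);b.append(P@o)
    return np.linalg.lstsq(np.vstack(A),np.hstack(b),rcond=None)[0]
def marks(t,cam):
    return [(round(m["score"],2),m["at"][0]*480,m["at"][1]*640) for m in bot.mark_of(t,cam)]
E
python3 - <<'E'
from h import *
I={c:bot.camera_info(c) for c in("top","side")}
for t,z in [("jar0",0),("lid0",.072),("tray",0),("plate",0),("switchbox",0),("guard_hinge",.046),("guard_tab",.046),("toggle_tip",.065)]:
    for c in ("top","side"):
        for s,r,k in marks(t,c): print(t,c,s,round(r),round(k),back(I[c],r,k,z).round(3))
for t,z in [("tray",.022),("plate",.012)]:
    m=bot.trace(t,"top")[0]["mask"]
    cs=max(cv2.findContours(m.astype(np.uint8),0,2)[0],key=cv2.contourArea)[:,0]
    P=np.array([back(I["top"],r,c,z)[:2] for c,r in cs],np.float32)
    print(t,cv2.minAreaRect(P))
im=bot.read_camera("top")[120:330,180:480]
cv2.imwrite("pics/crop.png",cv2.resize(im[:,:,::-1],(750,525),interpolation=cv2.INTER_CUBIC))
E
```

```text
jar0 top 0.77 271 362 [ 0.424 -0.113  0.   ]
jar0 top 0.56 141 391 [ 0.757 -0.192  0.   ]
jar0 top 0.49 265 275 [0.437 0.105 0.   ]
jar0 top 0.35 273 315 [0.418 0.005 0.   ]
jar0 side 0.92 293 362 [0.42  0.004 0.   ]
jar0 side 0.88 314 335 [0.427 0.096 0.   ]
jar0 side 0.77 265 388 [ 0.428 -0.111  0.   ]
jar0 side 0.48 298 333 [0.465 0.06  0.   ]
lid0 top 0.85 311 259 [0.325 0.135 0.072]
lid0 top 0.55 264 275 [0.435 0.1   0.072]
lid0 top 0.34 271 316 [0.418 0.003 0.072]
lid0 side 0.68 275 363 [0.417 0.009 0.072]
lid0 side 0.67 296 332 [0.43  0.105 0.072]
tray side 0.59 212 400 [ 0.519 -0.292  0.   ]
tray side 0.41 280 212 [0.732 0.208 0.   ]
plate top 0.91 253 203 [0.469 0.285 0.   ]
plate top 0.73 194 121 [0.618 0.497 0.   ]
plate top 0.29 266 276 [0.436 0.101 0.   ]
plate side 0.8 355 264 [0.476 0.285 0.   ]
switchbox top 0.82 339 440 [ 0.257 -0.302  0.   ]
switchbox top 0.68 183 323 [ 0.648 -0.015  0.   ]
switchbox side 0.66 247 294 [ 0.653 -0.007  0.   ]
guard_hinge top 0.75 317 431 [ 0.311 -0.273  0.046]
guard_hinge top 0.17 198 119 [0.599 0.486 0.046]
guard_hinge side 0.79 239 464 [ 0.309 -0.27   0.046]
guard_hinge side 0.71 228 276 [0.704 0.004 0.046]
guard_tab top 0.85 370 461 [ 0.189 -0.34   0.046]
guard_tab top 0.79 207 331 [ 0.576 -0.034  0.046]
guard_tab side 0.67 243 324 [ 0.573 -0.035  0.046]
guard_tab side 0.51 247 519 [ 0.188 -0.328  0.046]
toggle_tip top 0.46 251 202 [0.468 0.274 0.065]
toggle_tip side 0.63 195 312 [ 0.703 -0.139  0.065]
tray ((0.5219564437866211, -0.288145512342453), (0.2741086483001709, 0.10368067771196365), 4.5709075927734375)
plate ((0.4719701409339905, 0.28574782609939575), (0.3059140741825104, 0.1575491726398468), 2.1336982250213623)
```

View pics/crop.png

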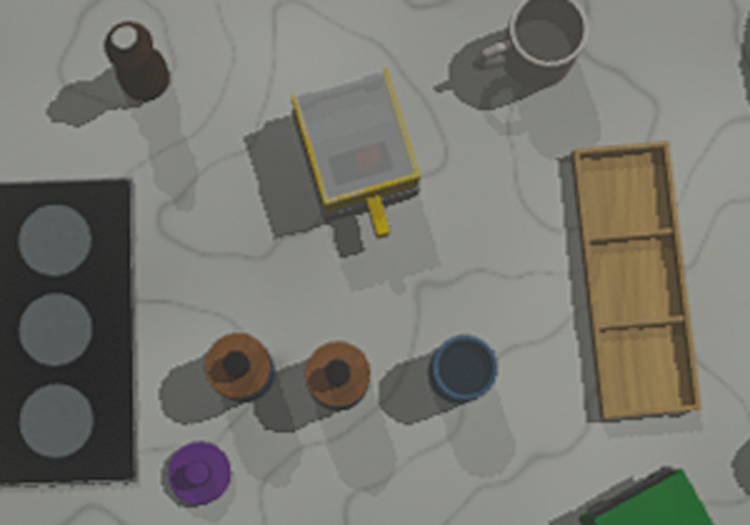

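The crop confirms it: two brown lids with black knobs at crop (238,366) and (338,373), an open jar at (465,367), and the purple decoy at (200,473). First I'll move to a hover over the jars.

>>> servo_tool([
  [0.34,0.87,0.1,0,0,0.172,0.0],
  [0.34,0.87,0.1,0,0,0.172,0.0],
  [0.34,0.87,0.1,0,0,0.172,0.0],
  [0.34,0.87,0.1,0,0,0.172,0.0],
])

```text
time: 1.45
tool_pos: [0.2168, -0.5202, 0.2469]
tcp_rot: [-2.896, -1.214, -0.002]
wrist_force: [-0.7, -0.8, -0.8]
width: 0.998
grip_force: 0.0
```

>>> servo_tool([
  [0.34,0.87,0.1,0,0,0,0.0],
  [0.34,0.87,0.1,0,0,0,0.0],
  [0.34,0.87,0.1,0,0,0,0.0],
])

```text
time: 1.75
tool_pos: [0.2666, -0.3917, 0.2615]
tcp_rot: [-2.902, -1.203, -0.001]
wrist_force: [-0.1, -0.6, 0.3]
width: 1.001
grip_force: 0.0
```

>>> servo_tool([
  [0.34,0.87,0.1,0,0,0,0.4],
  [0.34,0.87,0.1,0,0,0,0.4],
  [0.34,0.87,0.1,0,0,0,0.4],
])

```text
time: 2.05
tool_pos: [0.3176, -0.261, 0.2768]
tcp_rot: [2.901, 1.203, 0.002]
wrist_force: [0.3, 0.4, -1.3]
width: 0.6
grip_force: 0.0
```

>>> servo_tool([
  [0.34,0.87,0.1,0,0,0,0.4],
  [0.34,0.87,0.1,0,0,0,0.4],
  [0.34,0.87,0.1,0,0,0,0.4],
])

```text
time: 2.35
tool_pos: [0.3687, -0.1305, 0.292]
tcp_rot: [2.901, 1.204, 0.002]
wrist_force: [0.2, -0.9, -0.1]
width: 0.601
grip_force: 0.0
```

>>> servo_tool([
  [0.2,0.8,0.1,0,0,0,0.4],
  [0.2,0.8,0.1,0,0,0,0.4],
  [0.2,0.8,0.1,0,0,0,0.4],
  [0.2,0.8,0.1,0,0,0,0.4],
])

```text
time: 2.75
tool_pos: [0.3989, -0.0099, 0.3071]
tcp_rot: [-2.899, -1.211, -0.003]
wrist_force: [0.7, -0.6, -0.1]
width: 0.599
grip_force: 0.0
```

```bash
python3 - <<'E'
from h import *
s=bot.read_state(); print(s["time"],s["tool_pos"],s["tcp_rot"],s["width"],s["q"])
print(Ro.from_rotvec(s["tcp_rot"]).as_matrix().round(3))
I=bot.camera_info("wrist"); im=bot.read_camera("wrist"); cv2.imwrite("pics/w1.png",im[:,:,::-1])
print(-I["R"].T@I["t"])
for t,z in [("jar0",0),("lid0",.072)]:
    for sc,r,k in marks(t,"wrist"): print(t,sc,round(r),round(k),back(I,r,k,z).round(3))
E
```

```text
2.75 [ 0.3989204  -0.00991186  0.30712802] [-2.89869408 -1.21090626 -0.00316724] 0.599023243894197 [-8.82078032e-02 -3.22999459e-01  2.03754430e+00  1.07246174e-03
  1.42532765e+00  6.91019917e-01]
[[ 0.703  0.711  0.002]
 [ 0.711 -0.703  0.001]
 [ 0.002  0.001 -1.   ]]
[0.44921654 0.04196314 0.44910233]
jar0 0.76 227 404 [ 0.428 -0.111  0.   ]
lid0 0.74 77 258 [0.432 0.097 0.072]
lid0 0.7 125 163 [0.345 0.129 0.072]
lid0 0.63 165 328 [0.422 0.004 0.072]
```

View pics/w1.png

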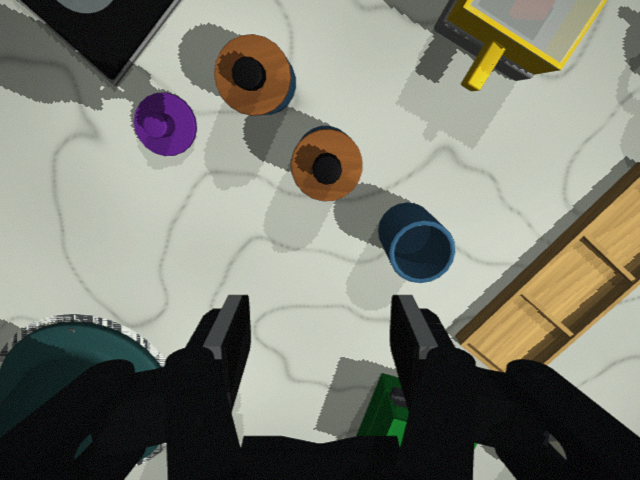

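The wrist view shows lids at (258,77) and (328,165), the open jar at (404,227), the purple decoy at (165,125), and the tray at lower right. These match the top and side positions. Next I'll grasp lid B.

>>> servo_tool([
  [0.147,0.093,-0.7,0,0,0,0.4],
  [0.147,0.093,-0.7,0,0,0,0.4],
  [0.147,0.093,-0.7,0,0,0,0.4],
  [0.147,0.093,-0.7,0,0,0,0.4],
])

```text
time: 3.3
tool_pos: [0.4185, 0.0003, 0.1996]
tcp_rot: [-2.901, -1.2, 0.008]
wrist_force: [0.3, -0.2, 0.3]
width: 0.597
grip_force: 0.0
```

>>> servo_tool([
  [0,0,-0.35,0,0,0,0.4],
  [0,0,-0.72,0,0,0,0.4],
  [0,0,-0.72,0,0,0,0.4],
  [0,0,-0.72,0,0,0,0.4],
])

```text
time: 3.7
tool_pos: [0.4202, 0.0006, 0.094]
tcp_rot: [-2.902, -1.202, 0.002]
wrist_force: [-0.0, -0.3, -0.3]
width: 0.599
grip_force: 0.0
```

>>> servo_tool([
  [0,0,0,0,0,0,1],
  [0,0,0,0,0,0,1],
  [0,0,0,0,0,0,1],
  [0,0,0,0,0,0,1],
], newtons=25)

```text
time: 4.1
tool_pos: [0.4233, 0.001, 0.0968]
tcp_rot: [2.899, 1.202, 0.009]
wrist_force: [-0.9, -1.1, 8.3]
width: 0.271
grip_force: 24.4
```

>>> servo_tool([
  [0,0,0.2,0,0,0,1],
  [0,0,0.4,0,0,0,1],
  [0,0,0.6,0,0,0,1],
  [0,0,0.6,0,0,0,1],
])

```text
time: 4.5
tool_pos: [0.4247, 0.001, 0.1899]
tcp_rot: [2.897, 1.202, 0.017]
wrist_force: [0.0, 0.0, 0.0]
width: 0.268
grip_force: 25.1
```

>>> servo_tool([
  [0.035,-0.99,0,0,0,0,1],
  [0.035,-0.99,0,0,0,0,1],
  [0.035,-0.99,0,0,0,0,1],
  [0.035,-0.99,0,0,0,0,1],
])

```text
time: 4.9
tool_pos: [0.426, -0.1524, 0.1842]
tcp_rot: [2.902, 1.194, 0.001]
wrist_force: [-0.1, 1.2, -0.4]
width: 0.271
grip_force: 25.1
```

>>> servo_tool([
  [0.035,-0.99,0.2,0,0,0,1],
  [0.035,-0.99,0.2,0,0,0,1],
  [0.035,-0.99,0.2,0,0,0,1],
  [0.035,-0.99,0.2,0,0,0,1],
])

```text
time: 5.3
tool_pos: [0.432, -0.3009, 0.2155]
tcp_rot: [2.899, 1.195, 0.002]
wrist_force: [-0.5, 0.1, -0.7]
width: 0.268
grip_force: 25.2
```

```bash
python3 - <<'E'
from h import *
s=bot.read_state(); print(s["time"],s["tool_pos"],s["width"])
I=bot.camera_info("wrist"); im=bot.read_camera("wrist"); cv2.imwrite("pics/w2.png",im[:,:,::-1])
for sc,r,k in marks("tray","wrist"): print(sc,round(r),round(k),back(I,r,k,0).round(3))
T=bot.camera_info("top"); bot.read_camera("top")
for d in bot.trace("tray","top"):
    m=d["mask"]; cs=max(cv2.findContours(m.astype(np.uint8),0,2)[0],key=cv2.contourArea)[:,0]
    print(d["score"],cv2.minAreaRect(np.array([back(T,r,c,.022)[:2] for c,r in cs],np.float32)))
for x,y in [(.434,-.295),(.522,-.288),(.61,-.281)]: print(proj(I,(x,y,.005)))
E
```

```text
5.3 [ 0.4320286  -0.30086558  0.21546903] 0.26782236451052926
0.83 110 391 [ 0.525 -0.291  0.   ]
0.91 ((0.5232502818107605, -0.2878882586956024), (0.2718447744846344, 0.10146426409482956), 5.058673858642578)
(np.float64(315.87958166315127), np.float64(192.20225985684647))
(np.float64(386.91324475902184), np.float64(108.97649975888109))
(np.float64(466.4148738973405), np.float64(15.829346343280577))
```

View pics/w2.png

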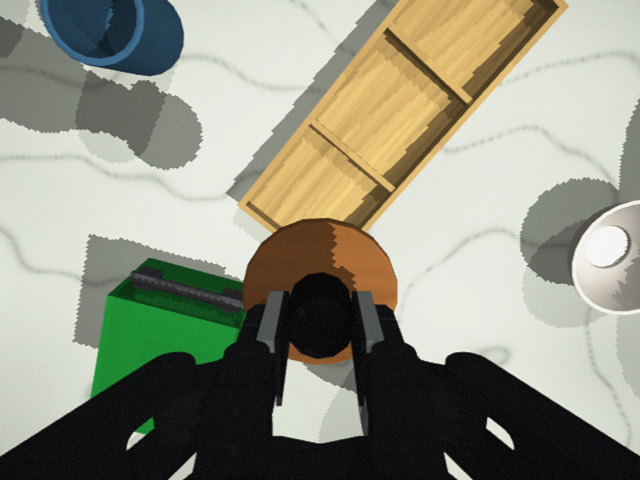

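The held lid sits at (320,290), gripped by its knob. The tray's near compartment is at about (320,190) and the middle one at (390,112), as predicted. The green decoy at (170,330) stays clear. I'll set the lid in the near compartment.

>>> servo_tool([
  [0.02,0.03,-0.3,0,0,0,1],
  [0.02,0.03,-0.6,0,0,0,1],
  [0.02,0.03,-0.9,0,0,0,1],
  [0.02,0.03,-0.9,0,0,0,1],
  [0.02,0.03,-0.9,0,0,0,1],
])

```text
time: 6.0
tool_pos: [0.4332, -0.2894, 0.0779]
tcp_rot: [-2.899, -1.205, 0.002]
wrist_force: [0.3, -0.7, 0.1]
width: 0.271
grip_force: 25.1
```

>>> servo_tool([
  [0.01,-0.044,-0.1,0,0,0,1],
  [0.01,-0.044,-0.2,0,0,0,1],
  [0.01,-0.044,-0.3,0,0,0,1],
  [0.01,-0.044,-0.3,0,0,0,1],
])

```text
time: 6.4
tool_pos: [0.4336, -0.2967, 0.0309]
tcp_rot: [-2.899, -1.201, 0.003]
wrist_force: [-0.3, 0.4, -0.6]
width: 0.269
grip_force: 25.1
```

>>> servo_tool([
  [0,0,0,0,0,0,0.4],
  [0,0,0,0,0,0,0.4],
  [0,0,0,0,0,0,0.4],
])

```text
time: 6.7
tool_pos: [0.4359, -0.2983, 0.034]
tcp_rot: [2.901, 1.203, 0.001]
wrist_force: [0.7, 0.0, -0.4]
width: 0.598
grip_force: 0.0
```

>>> servo_tool([
  [0,0,0.3,0,0,0,0.4],
  [0,0,0.6,0,0,0,0.4],
  [0,0,0.99,0,0,0,0.4],
  [0,0,0.99,0,0,0,0.4],
])

```text
time: 7.1
tool_pos: [0.4393, -0.3008, 0.19]
tcp_rot: [2.891, 1.199, 0.011]
wrist_force: [1.3, -0.4, 0.8]
width: 0.6
grip_force: 0.0
```

>>> servo_tool([
  [0,0.95,0.2,0,0,0,0.4],
  [0,0.95,0.2,0,0,0,0.4],
  [0,0.95,0.2,0,0,0,0.4],
])

```text
time: 7.4
tool_pos: [0.435, -0.154, 0.2125]
tcp_rot: [2.903, 1.201, 0.002]
wrist_force: [0.1, 1.1, 0.0]
width: 0.602
grip_force: 0.0
```

>>> servo_tool([
  [0,0.95,0.1,0,0,0,0.4],
  [0,0.95,0.1,0,0,0,0.4],
  [0,0.95,0.1,0,0,0,0.4],
])

```text
time: 7.7
tool_pos: [0.435, -0.0108, 0.2274]
tcp_rot: [2.902, 1.203, 0.003]
wrist_force: [0.1, -0.2, -0.3]
width: 0.6
grip_force: 0.0
```

```bash
python3 - <<'E'
from h import *
s=bot.read_state(); print(s["time"],s["tool_pos"],s["width"])
I=bot.camera_info("wrist"); im=bot.read_camera("wrist")
for t,z in [("lid0",.072)]:
    for sc,r,k in marks(t,"wrist"): print(t,sc,round(r),round(k),back(I,r,k,z).round(3))
T=bot.camera_info("top"); im=bot.read_camera("top"); cv2.imwrite("pics/t2.png",cv2.resize(im[120:360,160:480,::-1],(800,600),interpolation=cv2.INTER_CUBIC))
for t,z in [("lid0",.072),("lid0",.005)]:
    for sc,r,k in marks(t,"top"): print(t,sc,round(r),round(k),back(T,r,k,z).round(3))
E
```

```text
7.7 [ 0.43497597 -0.01077167  0.22741514] 0.6002746318517416
lid0 0.8 107 203 [0.432 0.098 0.072]
lid0 0.73 158 108 [0.358 0.123 0.072]
lid0 0.86 312 258 [0.324 0.138 0.072]
lid0 0.71 267 437 [ 0.429 -0.284  0.072]
lid0 0.59 269 274 [0.424 0.1   0.072]
lid0 0.86 312 258 [0.323 0.145 0.005]
lid0 0.71 267 437 [ 0.434 -0.298  0.005]
lid0 0.59 269 274 [0.429 0.105 0.005]
```

View pics/t2.png

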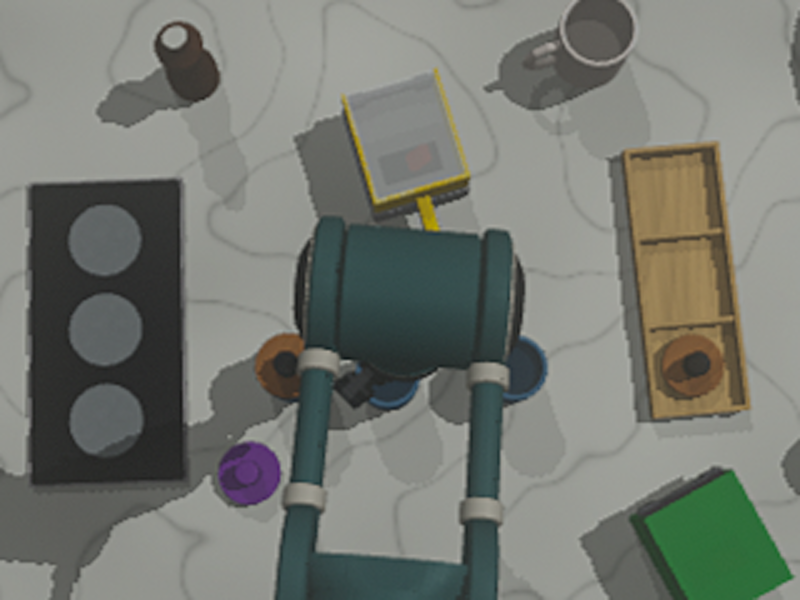

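Lid B sits in the near tray compartment at crop (690,365). Next is lid A at (0.432, 0.098).

>>> servo_tool([
  [-0.02,0.725,-0.2,0,0,0,0.4],
  [-0.02,0.725,-0.2,0,0,0,0.4],
  [-0.02,0.725,-0.2,0,0,0,0.4],
  [-0.02,0.725,-0.5,0,0,0,0.4],
  [-0.02,0.725,-0.85,0,0,0,0.4],
  [-0.02,0.725,-0.85,0,0,0,0.4],
])

```text
time: 8.55
tool_pos: [0.4266, 0.0934, 0.093]
tcp_rot: [-2.901, -1.2, 0.021]
wrist_force: [-2.3, -0.3, -0.2]
width: 0.603
grip_force: 0.0
```

>>> servo_tool([
  [0,0,0,0,0,0,1],
  [0,0,0,0,0,0,1],
  [0,0,0,0,0,0,1],
  [0,0,0,0,0,0,1],
], newtons=25)

```text
time: 8.95
tool_pos: [0.4341, 0.0959, 0.1014]
tcp_rot: [2.901, 1.202, 0.006]
wrist_force: [0.6, 0.3, 2.2]
width: 0.267
grip_force: 24.8
```

>>> servo_tool([
  [0,0,0.2,0,0,0,1],
  [0,0,0.4,0,0,0,1],
  [0,0,0.7,0,0,0,1],
  [0,0,0.7,0,0,0,1],
])

```text
time: 9.35
tool_pos: [0.4375, 0.0967, 0.2125]
tcp_rot: [2.899, 1.202, 0.023]
wrist_force: [-0.1, 0.4, -0.5]
width: 0.262
grip_force: 24.7
```

>>> servo_tool([
  [0.19,-0.853,0,0,0,0,1],
  [0.19,-0.853,0,0,0,0,1],
  [0.19,-0.853,0,0,0,0,1],
  [0.19,-0.853,0,0,0,0,1],
])

```text
time: 9.75
tool_pos: [0.462, -0.0353, 0.2052]
tcp_rot: [2.902, 1.197, 0.003]
wrist_force: [0.0, -0.0, -0.1]
width: 0.264
grip_force: 24.8
```

>>> servo_tool([
  [0.19,-0.853,0,0,0,0,1],
  [0.19,-0.853,0,0,0,0,1],
  [0.19,-0.853,0,0,0,0,1],
  [0.19,-0.853,0,0,0,0,1],
])

```text
time: 10.15
tool_pos: [0.4904, -0.1628, 0.2049]
tcp_rot: [2.902, 1.198, 0.002]
wrist_force: [0.3, 0.3, -1.2]
width: 0.264
grip_force: 24.9
```

>>> servo_tool([
  [0.19,-0.853,0,0,0,0,1],
  [0.19,-0.853,0,0,0,0,1],
  [0.19,-0.853,0,0,0,0,1],
  [0.19,-0.853,0,0,0,0,1],
  [0.19,-0.853,0,0,0,0,1],
])

```text
time: 10.65
tool_pos: [0.5178, -0.2869, 0.2041]
tcp_rot: [-2.901, -1.202, -0.0]
wrist_force: [-0.2, 0.8, -1.3]
width: 0.26
grip_force: 25.0
```

>>> servo_tool([
  [0,0,-0.3,0,0,0,1],
  [0,0,-0.6,0,0,0,1],
  [0,0,-0.85,0,0,0,1],
  [0,0,-0.85,0,0,0,1],
  [0,0,-0.85,0,0,0,1],
])

```text
time: 11.15
tool_pos: [0.5175, -0.2861, 0.0768]
tcp_rot: [-2.899, -1.205, 0.001]
wrist_force: [-0.5, -1.4, 0.7]
width: 0.262
grip_force: 25.0
```

```bash
python3 - <<'E'
from h import *
T=bot.camera_info("top"); im=bot.read_camera("top"); S=bot.camera_info("side"); bot.read_camera("side")
print(bot.read_state()["tool_pos"])
for d in bot.trace("tray","top"):
    m=d["mask"]; cs=max(cv2.findContours(m.astype(np.uint8),0,2)[0],key=cv2.contourArea)[:,0]
    print(d["score"],cv2.minAreaRect(np.array([back(T,r,c,.022)[:2] for c,r in cs],np.float32)))
for c,i in (("top",T),("side",S)):
  for t in ("tray","jar0"):
    for sc,r,k in marks(t,c): print(c,t,sc,back(i,r,k,0).round(3))
E
```

```text
[ 0.51984284 -0.28814592  0.07974211]
0.7 ((0.5701367855072021, -0.28283175826072693), (0.17563726007938385, 0.09766079485416412), 4.855456829071045)
top tray 0.71 [ 0.524 -0.288  0.   ]
top jar0 0.7 [0.424 0.004 0.   ]
top jar0 0.69 [ 0.422 -0.12   0.   ]
top jar0 0.6 [0.439 0.104 0.   ]
top jar0 0.31 [ 0.525 -0.296  0.   ]
side tray 0.88 [ 0.517 -0.292  0.   ]
side tray 0.28 [0.429 0.    0.   ]
side jar0 0.87 [0.425 0.001 0.   ]
side jar0 0.73 [0.43  0.092 0.   ]
side jar0 0.65 [ 0.439 -0.116  0.   ]
```

Tray hasn't moved. Lower by 0.042 m and release, then move above jar C.

>>> servo_tool([
  [0.01,0,-0.1,0,0,0,1],
  [0.02,0,-0.2,0,0,0,1],
  [0.02,0,-0.285,0,0,0,1],
  [0.02,0,-0.285,0,0,0,1],
])

```text
time: 11.9
tool_pos: [0.5199, -0.2874, 0.0318]
tcp_rot: [-2.9, -1.202, 0.003]
wrist_force: [-0.8, -0.1, -1.1]
width: 0.265
grip_force: 28.4
```

>>> servo_tool([
  [0,0,0,0,0,0,0.4],
  [0,0,0,0,0,0,0.4],
  [0,0,0,0,0,0,0.4],
])

```text
time: 12.2
tool_pos: [0.5205, -0.2879, 0.0335]
tcp_rot: [-2.902, -1.203, 0.001]
wrist_force: [0.3, 0.5, -0.3]
width: 0.603
grip_force: 0.0
```

>>> servo_tool([
  [0,0,0.3,0,0,0,0.4],
  [0,0,0.6,0,0,0,0.4],
  [0,0,0.99,0,0,0,0.4],
  [0,0,0.99,0,0,0,0],
])

```text
time: 12.6
tool_pos: [0.5248, -0.2904, 0.1906]
tcp_rot: [2.892, 1.199, 0.012]
wrist_force: [1.3, 0.6, 1.7]
width: 0.757
grip_force: 0.0
```

>>> servo_tool([
  [-0.45,0.6,0,0,0,0,0],
  [-0.45,0.6,0,0,0,0,0],
  [-0.45,0.6,0,0,0,0,0],
  [-0.45,0.6,0,0,0,0,0],
  [-0.45,0.6,0,0,0,0,0],
])

```text
time: 13.1
tool_pos: [0.454, -0.1985, 0.1829]
tcp_rot: [2.9, 1.203, 0.002]
wrist_force: [-0.1, -1.2, 1.3]
width: 1.001
grip_force: 0.0
```

```bash
python3 - <<'E'
from h import *
s=bot.read_state(); print(s["time"],s["tool_pos"],s["width"])
T=bot.camera_info("top"); im=bot.read_camera("top"); 
cv2.imwrite("pics/t3.png",cv2.resize(im[120:360,160:480,::-1],(800,600),interpolation=cv2.INTER_CUBIC))
I=bot.camera_info("wrist"); im=bot.read_camera("wrist")
for sc,r,k in marks("jar0","wrist"): print(sc,round(r),round(k),back(I,r,k,0).round(3))
E
```

```text
13.1 [ 0.45402191 -0.19845214  0.18287731] 1.0012378240802482
0.92 35 80 [0.422 0.007 0.   ]
0.69 148 214 [ 0.429 -0.11   0.   ]
```

View pics/t3.png

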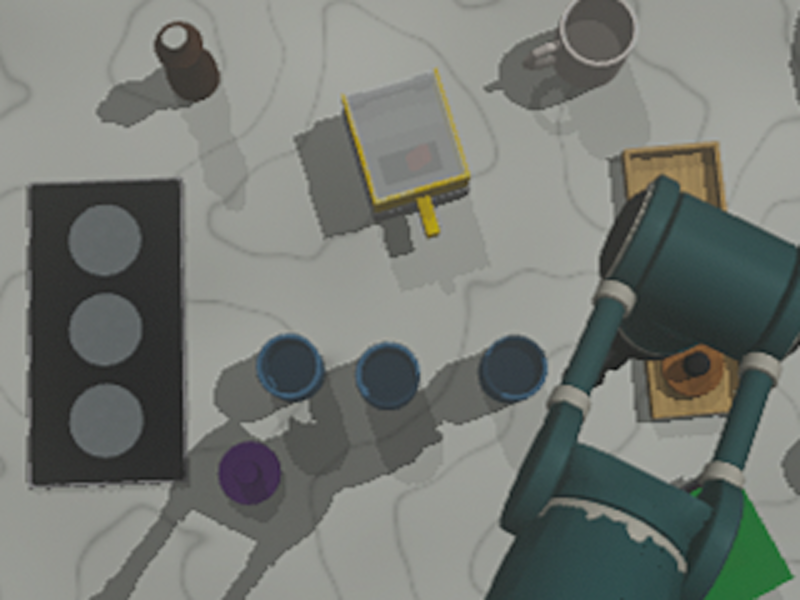

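All three jars are now open, at crop (290,367), (388,376) and (513,367), and lid B is still in the tray. The arm hides the middle compartment, so I'll check lid A later. Next I'll grasp jar C.

>>> servo_tool([
  [-0.173,0.583,0,0,0,0,0],
  [-0.173,0.583,0,0,0,0,0],
  [-0.173,0.583,0,0,0,0,0],
  [-0.173,0.583,-0.3,0,0,0,0],
  [-0.173,0.583,-0.5,0,0,0,0],
  [-0.173,0.583,-0.5,0,0,0,0],
])

```text
time: 13.85
tool_pos: [0.4243, -0.1102, 0.1034]
tcp_rot: [-2.897, -1.201, 0.011]
wrist_force: [-0.4, 0.0, 0.3]
width: 0.995
grip_force: 0.0
```

```bash
python3 - <<'E'
from h import *
s=bot.read_state(); print(s["time"],s["tool_pos"],s["width"])
E
```

```text
13.85 [ 0.42431196 -0.11022504  0.10344833] 0.9953243186222015
```

>>> servo_tool([
  [0.01,0,-0.25,0,0,0,0],
  [0.01,0,-0.5,0,0,0,0],
  [0.01,0,-0.5,0,0,0,0],
  [0.01,0,-0.5,0,0,0,0],
  [0.01,0,-0.5,0,0,0,1],
  [0.01,0,-0.5,0,0,0,1],
  [0.01,0,-0.5,0,0,0,1],
  [0.01,0,-0.5,0,0,0,1],
], newtons=40)

```text
time: 14.65
tool_pos: [0.4313, -0.1114, 0.0352]
tcp_rot: [2.899, 1.202, 0.006]
wrist_force: [-0.4, -0.8, 8.2]
width: 0.706
grip_force: 42.5
```

>>> servo_tool([
  [0,0,0.2,0,0,0,1],
  [0,0,0.5,0,0,0,1],
  [0,0,0.85,0,0,0,1],
  [0,0,0.85,0,0,0,1],
  [0,0,0.85,0,0,0,1],
])

```text
time: 15.15
tool_pos: [0.4304, -0.1109, 0.1625]
tcp_rot: [2.899, 1.202, 0.007]
wrist_force: [-0.2, -0.3, -2.5]
width: 0.704
grip_force: 45.3
```

>>> servo_tool([
  [0.293,0.889,0,0,0,0,1],
  [0.293,0.889,0,0,0,0,1],
  [0.293,0.889,0,0,0,0,1],
  [0.293,0.889,0,0,0,0,1],
])

```text
time: 15.55
tool_pos: [0.4721, 0.0268, 0.1579]
tcp_rot: [-2.896, -1.209, 0.003]
wrist_force: [-0.7, -0.3, -1.6]
width: 0.706
grip_force: 45.3
```

>>> servo_tool([
  [0.293,0.889,0,0,0,0,1],
  [0.293,0.889,0,0,0,0,1],
  [0.293,0.889,0,0,0,0,1],
  [0.293,0.889,0,0,0,0,1],
])

```text
time: 15.95
tool_pos: [0.5166, 0.1595, 0.158]
tcp_rot: [-2.898, -1.208, 0.003]
wrist_force: [-0.5, -0.3, -1.5]
width: 0.704
grip_force: 45.2
```

>>> servo_tool([
  [0.293,0.889,0,0,0,0,1],
  [0.293,0.889,0,0,0,0,1],
  [0.293,0.889,0,0,0,0,1],
  [0.293,0.889,0,0,0,0,1],
  [0.293,0.889,0,0,0,0,1],
])

```text
time: 16.45
tool_pos: [0.5593, 0.2884, 0.1576]
tcp_rot: [2.9, 1.205, -0.007]
wrist_force: [0.0, -0.2, -1.9]
width: 0.705
grip_force: 45.2
```

>>> servo_tool([
  [0,0,-0.25,0,0,0,1],
  [0,0,-0.5,0,0,0,1],
  [0,0,-0.5,0,0,0,1],
  [0,0,-0.5,0,0,0,1],
])

```text
time: 16.85
tool_pos: [0.5591, 0.2872, 0.0837]
tcp_rot: [2.902, 1.201, -0.007]
wrist_force: [0.9, -0.3, -1.7]
width: 0.704
grip_force: 45.1
```

>>> servo_tool([
  [0,0,-0.12,0,0,0,1],
  [0,0,-0.2,0,0,0,1],
  [0,0,-0.235,0,0,0,1],
  [0,0,-0.235,0,0,0,1],
  [0,0,-0.235,0,0,0,1],
])

```text
time: 17.35
tool_pos: [0.5612, 0.2897, 0.0506]
tcp_rot: [2.902, 1.203, 0.002]
wrist_force: [-0.2, 0.0, -1.5]
width: 0.701
grip_force: 45.2
```

>>> servo_tool([
  [0,0,0,0,0,0,0],
  [0,0,0,0,0,0,0],
  [0,0,0,0,0,0,0],
  [0,0,0,0,0,0,0],
])

```text
time: 17.75
tool_pos: [0.561, 0.2898, 0.0503]
tcp_rot: [-2.902, -1.203, -0.001]
wrist_force: [1.0, -0.2, 0.4]
width: 1.0
grip_force: 0.0
```

>>> servo_tool([
  [0,0,0.3,0,0,0,0],
  [0,0,0.6,0,0,0,0],
  [0,0,0.9,0,0,0,0],
  [0,0,0.9,0,0,0,0],
])

```text
time: 18.15
tool_pos: [0.5656, 0.2919, 0.1941]
tcp_rot: [-2.901, -1.203, -0.024]
wrist_force: [0.4, 0.7, 0.2]
width: 1.002
grip_force: 0.0
```

>>> servo_tool([
  [-0.45,-0.95,0,0,0,0,0],
  [-0.45,-0.95,0,0,0,0,0],
  [-0.45,-0.95,0,0,0,0,0],
  [-0.45,-0.95,0,0,0,0,0],
])

```text
time: 18.55
tool_pos: [0.4901, 0.1434, 0.1837]
tcp_rot: [2.903, 1.199, -0.006]
wrist_force: [-0.4, 0.7, 0.5]
width: 0.996
grip_force: 0.0
```

>>> servo_tool([
  [-0.45,-0.6,0,0,0,0,0],
  [-0.45,-0.6,0,0,0,0,0],
  [-0.45,-0.6,0,0,0,0,0],
  [-0.45,-0.6,0,0,0,0,0],
])

```text
time: 18.95
tool_pos: [0.4252, 0.0563, 0.1848]
tcp_rot: [-2.903, -1.2, -0.001]
wrist_force: [1.1, 0.4, 0.6]
width: 0.998
grip_force: 0.0
```

```bash
python3 - <<'E'
from h import *
s=bot.read_state(); print(s["time"],s["tool_pos"],s["width"])
I=bot.camera_info("wrist"); im=bot.read_camera("wrist"); S=bot.camera_info("side"); im=bot.read_camera("side")
cv2.imwrite("pics/s3.png",im[:,:,::-1])
for c,i in (("wrist",I),("side",S)):
  for sc,r,k in marks("jar0",c): print(c,sc,round(r),round(k),back(i,r,k,0).round(3),back(i,r,k,.012).round(3))
E
```

```text
18.95 [0.42517922 0.05632119 0.18478821] 0.9978316832714099
wrist 0.85 167 287 [0.429 0.096 0.   ] [0.431 0.097 0.012]
wrist 0.59 247 361 [0.424 0.009 0.   ] [0.426 0.013 0.012]
side 0.97 290 359 [0.43  0.001 0.   ] [0.424 0.009 0.012]
side 0.91 332 233 [0.575 0.286 0.   ] [0.567 0.291 0.012]
side 0.83 314 332 [0.434 0.099 0.   ] [0.428 0.106 0.012]
side 0.66 193 312 [ 0.76  -0.202  0.   ] [ 0.751 -0.191  0.012]
side 0.25 216 397 [ 0.517 -0.277  0.   ] [ 0.51  -0.265  0.012]
```

View pics/s3.png

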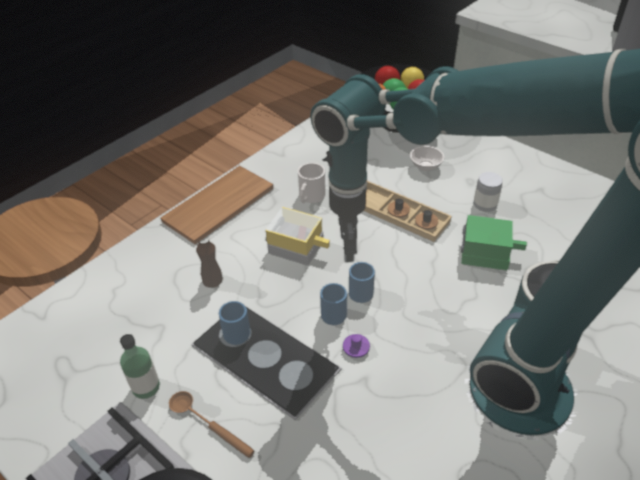

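Both lids stand in the tray at (398,207) and (428,216), and jar C is on the far plate spot at (234,324). Next is jar A.

>>> servo_tool([
  [0.03,0.27,0,0,0,0,0],
  [0.03,0.27,0,0,0,0,0],
  [0.03,0.27,-0.3,0,0,0,0],
  [0.03,0.27,-0.5,0,0,0,0],
  [0.03,0.27,-0.5,0,0,0,0],
], newtons=40)

```text
time: 19.65
tool_pos: [0.4264, 0.0976, 0.1054]
tcp_rot: [-2.899, -1.205, 0.015]
wrist_force: [-1.3, -0.6, -0.3]
width: 0.998
grip_force: 0.0
```

>>> servo_tool([
  [0.01,0,-0.25,0,0,0,0],
  [0.01,0,-0.49,0,0,0,0],
  [0.01,0,-0.49,0,0,0,0],
  [0.01,0,-0.49,0,0,0,0],
  [0.01,0,-0.49,0,0,0,1],
  [0.01,0,-0.49,0,0,0,1],
  [0.01,0,-0.49,0,0,0,1],
  [0.01,0,-0.49,0,0,0,1],
])

```text
time: 20.45
tool_pos: [0.4338, 0.0983, 0.0392]
tcp_rot: [2.902, 1.203, 0.007]
wrist_force: [-2.7, 1.5, 6.1]
width: 0.72
grip_force: 42.5
```

>>> servo_tool([
  [0,0,0.2,0,0,0,1],
  [0,0,0.5,0,0,0,1],
  [0,0,0.85,0,0,0,1],
  [0,0,0.85,0,0,0,1],
  [0,0,0.85,0,0,0,1],
])

```text
time: 20.95
tool_pos: [0.4335, 0.0978, 0.1668]
tcp_rot: [2.901, 1.203, 0.01]
wrist_force: [0.5, -0.7, -3.2]
width: 0.721
grip_force: 45.7
```

>>> servo_tool([
  [0.127,0.626,0,0,0,0,1],
  [0.127,0.626,0,0,0,0,1],
  [0.127,0.626,0,0,0,0,1],
])

```text
time: 21.25
tool_pos: [0.4504, 0.1952, 0.1622]
tcp_rot: [-2.898, -1.207, 0.001]
wrist_force: [1.0, -0.7, -2.8]
width: 0.723
grip_force: 45.9
```

>>> servo_tool([
  [0.127,0.626,0,0,0,0,1],
  [0.127,0.626,0,0,0,0,1],
  [0.127,0.626,0,0,0,0,1],
  [0.127,0.626,0,0,0,0,1],
  [0.127,0.626,0,0,0,0,1],
])

```text
time: 21.75
tool_pos: [0.4683, 0.2837, 0.162]
tcp_rot: [2.901, 1.203, -0.006]
wrist_force: [-0.4, 0.2, -2.0]
width: 0.719
grip_force: 46.1
```

>>> servo_tool([
  [0,0,-0.25,0,0,0,1],
  [0,0,-0.5,0,0,0,1],
  [0,0,-0.5,0,0,0,1],
  [0,0,-0.5,0,0,0,1],
])

```text
time: 22.15
tool_pos: [0.4687, 0.2837, 0.0881]
tcp_rot: [2.902, 1.201, -0.005]
wrist_force: [0.1, 0.1, -2.5]
width: 0.723
grip_force: 46.2
```

Release, go back over jar B (0.424, 0.006).

>>> servo_tool([
  [0,0,-0.12,0,0,0,1],
  [0,0,-0.2,0,0,0,1],
  [0,0,-0.24,0,0,0,1],
  [0,0,-0.24,0,0,0,1],
  [0,0,-0.24,0,0,0,1],
])

```text
time: 22.65
tool_pos: [0.4703, 0.2855, 0.0535]
tcp_rot: [-2.902, -1.203, -0.001]
wrist_force: [0.0, 0.1, -3.1]
width: 0.722
grip_force: 46.2
```

>>> servo_tool([
  [0,0,0,0,0,0,0],
  [0,0,0,0,0,0,0],
  [0,0,0,0,0,0,0],
  [0,0,0,0,0,0,0],
])

```text
time: 23.05
tool_pos: [0.4703, 0.2856, 0.0534]
tcp_rot: [-2.902, -1.203, -0.002]
wrist_force: [0.0, -0.4, 1.2]
width: 1.003
grip_force: 0.0
```

>>> servo_tool([
  [0,0,0.3,0,0,0,0],
  [0,0,0.6,0,0,0,0],
  [0,0,0.9,0,0,0,0],
  [0,0,0.9,0,0,0,0],
])

```text
time: 23.45
tool_pos: [0.4745, 0.288, 0.1963]
tcp_rot: [-2.9, -1.203, -0.023]
wrist_force: [0.4, 0.6, 0.5]
width: 1.002
grip_force: 0.0
```

>>> servo_tool([
  [-0.16,-0.8,0,0,0,0,0],
  [-0.16,-0.8,0,0,0,0,0],
  [-0.16,-0.8,0,0,0,0,0],
  [-0.16,-0.8,0,0,0,0,0],
])

```text
time: 23.85
tool_pos: [0.4448, 0.1629, 0.1874]
tcp_rot: [2.903, 1.199, -0.001]
wrist_force: [0.1, 0.4, -0.3]
width: 0.999
grip_force: 0.0
```

>>> servo_tool([
  [-0.16,-0.8,0,0,0,0,0],
  [-0.16,-0.8,0,0,0,0,0],
  [-0.16,-0.8,0,0,0,0,0],
  [-0.16,-0.8,0,0,0,0,0],
])

```text
time: 24.25
tool_pos: [0.4216, 0.0439, 0.1877]
tcp_rot: [2.904, 1.199, 0.0]
wrist_force: [0.2, -0.0, 0.0]
width: 1.0
grip_force: 0.0
```

```bash
python3 - <<'E'
from h import *
s=bot.read_state(); print(s["time"],s["tool_pos"],s["width"])
I=bot.camera_info("wrist"); im=bot.read_camera("wrist"); S=bot.camera_info("side"); im=bot.read_camera("side")
for c,i in (("wrist",I),("side",S)):
  for sc,r,k in marks("jar0",c): print(c,sc,round(r),round(k),back(i,r,k,0).round(3),back(i,r,k,.012).round(3))
E
```

```text
24.25 [0.42164246 0.04390518 0.18770471] 1.000170773689708
wrist 0.83 234 355 [0.424 0.007 0.   ] [0.426 0.01  0.012]
side 0.83 293 361 [0.421 0.007 0.   ] [0.415 0.015 0.012]
side 0.81 352 267 [0.478 0.274 0.   ] [0.471 0.28  0.012]
side 0.67 332 237 [0.568 0.28  0.   ] [0.561 0.285 0.012]
```

>>> servo_tool([
  [0.01,-0.24,0,0,0,0,0],
  [0.01,-0.24,0,0,0,0,0],
  [0.01,-0.24,-0.3,0,0,0,0],
  [0.01,-0.24,-0.5,0,0,0,0],
  [0.01,-0.24,-0.5,0,0,0,0],
], newtons=40)

```text
time: 24.95
tool_pos: [0.4194, 0.0107, 0.1085]
tcp_rot: [-2.897, -1.203, 0.013]
wrist_force: [-0.4, 0.8, 0.2]
width: 1.002
grip_force: 0.0
```

>>> servo_tool([
  [0.01,0,-0.25,0,0,0,0],
  [0.01,0,-0.51,0,0,0,0],
  [0.01,0,-0.51,0,0,0,0],
  [0.01,0,-0.51,0,0,0,0],
  [0.01,0,-0.51,0,0,0,1],
  [0.01,0,-0.51,0,0,0,1],
  [0.01,0,-0.51,0,0,0,1],
  [0.01,0,-0.51,0,0,0,1],
])

```text
time: 25.75
tool_pos: [0.4272, 0.0096, 0.0392]
tcp_rot: [2.901, 1.203, 0.007]
wrist_force: [-0.9, 1.9, 6.2]
width: 0.721
grip_force: 42.0
```

>>> servo_tool([
  [0,0,0.2,0,0,0,1],
  [0,0,0.5,0,0,0,1],
  [0,0,0.85,0,0,0,1],
  [0,0,0.85,0,0,0,1],
  [0,0,0.85,0,0,0,1],
])

```text
time: 26.25
tool_pos: [0.4266, 0.0093, 0.1667]
tcp_rot: [2.9, 1.202, 0.009]
wrist_force: [0.5, -0.7, -2.9]
width: 0.721
grip_force: 45.3
```

>>> servo_tool([
  [-0.15,0.91,0,0,0,0,1],
  [-0.15,0.91,0,0,0,0,1],
  [-0.15,0.91,0,0,0,0,1],
  [-0.15,0.91,0,0,0,0,1],
])

```text
time: 26.65
tool_pos: [0.3996, 0.149, 0.1617]
tcp_rot: [-2.897, -1.209, 0.005]
wrist_force: [0.5, -0.9, -2.9]
width: 0.717
grip_force: 45.8
```

>>> servo_tool([
  [-0.15,0.91,0,0,0,0,1],
  [-0.15,0.91,0,0,0,0,1],
  [-0.15,0.91,0,0,0,0,1],
  [-0.15,0.91,0,0,0,0,1],
  [-0.15,0.91,0,0,0,0,1],
])

```text
time: 27.15
tool_pos: [0.3785, 0.2816, 0.1619]
tcp_rot: [2.899, 1.206, -0.006]
wrist_force: [-0.2, -0.1, -2.9]
width: 0.718
grip_force: 46.1
```

>>> servo_tool([
  [0,0,-0.25,0,0,0,1],
  [0,0,-0.5,0,0,0,1],
  [0,0,-0.5,0,0,0,1],
  [0,0,-0.5,0,0,0,1],
])

```text
time: 27.55
tool_pos: [0.3789, 0.2803, 0.0878]
tcp_rot: [2.902, 1.201, -0.006]
wrist_force: [1.2, 0.1, -3.1]
width: 0.72
grip_force: 46.2
```

>>> servo_tool([
  [0,0,-0.12,0,0,0,1],
  [0,0,-0.2,0,0,0,1],
  [0,0,-0.24,0,0,0,1],
  [0,0,-0.24,0,0,0,1],
  [0,0,-0.24,0,0,0,1],
])

```text
time: 28.05
tool_pos: [0.3803, 0.2825, 0.0534]
tcp_rot: [-2.902, -1.203, -0.001]
wrist_force: [1.0, 0.6, -3.4]
width: 0.716
grip_force: 46.2
```

>>> servo_tool([
  [0,0,0,0,0,0,0],
  [0,0,0,0,0,0,0],
  [0,0,0,0,0,0,0],
  [0,0,0,0,0,0,0],
])

```text
time: 28.45
tool_pos: [0.3802, 0.2827, 0.0533]
tcp_rot: [-2.902, -1.203, -0.002]
wrist_force: [-0.6, -0.7, 0.8]
width: 0.999
grip_force: 0.0
```

>>> servo_tool([
  [0,0,0.3,0,0,0,0],
  [0,0,0.6,0,0,0,0],
  [0,0,0.98,0,0,0,0],
  [0,0,0.98,0,0,0,0],
])

```text
time: 28.85
tool_pos: [0.3837, 0.285, 0.2074]
tcp_rot: [-2.9, -1.203, -0.02]
wrist_force: [0.2, 0.3, -0.0]
width: 1.004
grip_force: 0.0
```

>>> servo_tool([
  [0.4,-0.9,0.1,0,0,0,0],
  [0.4,-0.9,0.1,0,0,0,0],
  [0.4,-0.9,0.1,0,0,0,0],
  [0.4,-0.9,0.1,0,0,0,0],
])

```text
time: 29.25
tool_pos: [0.4421, 0.1429, 0.2155]
tcp_rot: [2.903, 1.194, 0.003]
wrist_force: [-0.1, 0.6, -0.4]
width: 0.999
grip_force: 0.0
```

>>> servo_tool([
  [0.2,-0.9,0.4,0,0,0,0.5],
  [0.2,-0.9,0.4,0,0,0,0.5],
  [0.2,-0.9,0.4,0,0,0,0.5],
  [0.2,-0.9,0.4,0,0,0,0.5],
])

```text
time: 29.65
tool_pos: [0.4722, 0.0084, 0.2777]
tcp_rot: [2.901, 1.194, 0.007]
wrist_force: [0.2, 0.2, -0.8]
width: 0.502
grip_force: 0.0
```

```bash
python3 - <<'E'
from h import *
s=bot.read_state(); print(s["time"],s["tool_pos"],s["width"],s["q"])
out=[]
for c in ("wrist","side","top"):
  i=bot.camera_info(c); im=bot.read_camera(c); out.append(im)
  for t,z in (("jar0",.012),("lid0",.005),("guard_hinge",.046),("guard_tab",.046),("toggle_tip",.065)):
    for sc,r,k in marks(t,c):
      if sc>.4: print(c,t,sc,round(r),round(k),back(i,r,k,z).round(3))
cv2.imwrite("pics/w4.png",out[0][:,:,::-1])
cv2.imwrite("pics/st4.png",cv2.resize(np.hstack([out[1][120:420,150:550],out[2][120:360,160:480].repeat(1,0)[:300] if 0 else cv2.resize(out[2][120:360,160:480],(400,300))])[:,:,::-1],(800,300)))
E
```

```text
29.65 [0.47224011 0.00843099 0.27770076] 0.5016544196368378 [-0.03346772 -0.15867285  1.96224654 -0.00198864  1.33230398  0.75698718]
wrist jar0 0.58 52 27 [0.376 0.279 0.012]
wrist lid0 0.83 195 124 [0.33  0.14  0.005]
wrist lid0 0.75 342 539 [ 0.521 -0.287  0.005]
wrist guard_tab 0.64 148 435 [ 0.573 -0.034  0.046]
wrist toggle_tip 0.71 65 467 [0.629 0.001 0.065]
side jar0 0.82 332 234 [0.565 0.289 0.012]
side jar0 0.73 350 265 [0.476 0.28  0.012]
side jar0 0.56 374 300 [0.376 0.276 0.012]
side lid0 0.87 215 397 [ 0.517 -0.275  0.005]
side lid0 0.77 346 358 [0.33  0.136 0.005]
side lid0 0.57 225 427 [ 0.43  -0.292  0.005]
side guard_hinge 0.75 235 467 [ 0.311 -0.284  0.046]
side guard_hinge 0.67 230 275 [0.702 0.01  0.046]
side guard_tab 0.95 245 326 [ 0.563 -0.031  0.046]
side guard_tab 0.74 244 520 [ 0.192 -0.341  0.046]
top jar0 0.9 292 203 [0.371 0.281 0.012]
top jar0 0.76 216 203 [0.559 0.285 0.012]
top jar0 0.72 250 205 [0.475 0.278 0.012]
top lid0 0.82 265 436 [ 0.437 -0.298  0.005]
top lid0 0.72 265 124 [0.436 0.479 0.005]
top lid0 0.67 234 433 [ 0.517 -0.292  0.005]
top lid0 0.65 309 258 [0.331 0.145 0.005]
top guard_hinge 0.69 318 433 [ 0.309 -0.277  0.046]
top guard_tab 0.59 369 459 [ 0.189 -0.336  0.046]
top toggle_tip 0.49 234 433 [ 0.508 -0.278  0.065]
```

View pics/w4.png

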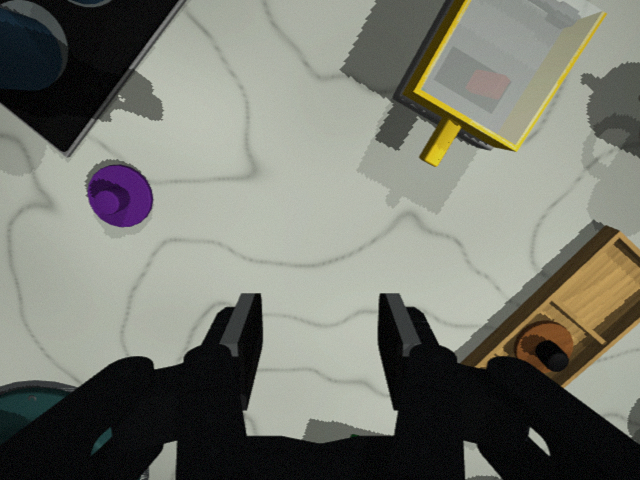

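View pics/st4.png

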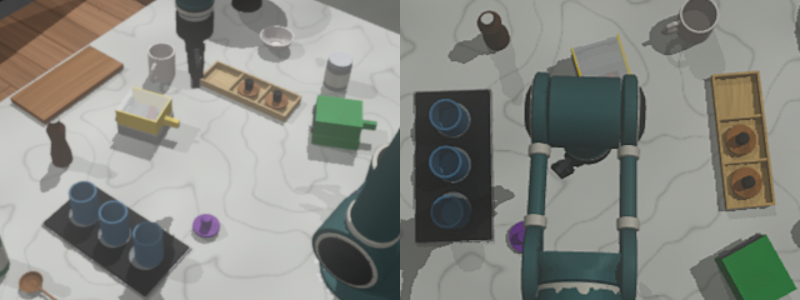

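The plate at (455,165) holds all three open jars, and both lids are in the tray with knobs up at (740,140) and (745,183). The wrist view shows the yellow guard's tab at (440,145) and the red toggle at (488,83). Now I'll align with the tab.

>>> servo_tool([
  [0.67,-0.27,0,0,0,-0.159,0.5],
  [0.67,-0.27,-0.3,0,0,-0.159,0.5],
  [0.67,-0.27,-0.6,0,0,-0.159,0.5],
  [0.67,-0.27,-0.8,0,0,-0.159,0.5],
  [0.67,-0.27,-0.8,0,0,-0.159,0.5],
  [0.67,-0.27,-0.8,0,0,-0.159,0.5],
])

```text
time: 31.15
tool_pos: [0.5696, -0.0282, 0.1544]
tcp_rot: [-3.108, -0.45, 0.004]
wrist_force: [0.1, 0.1, 0.8]
width: 0.497
grip_force: 0.0
```

```bash
python3 - <<'E'
from h import *
s=bot.read_state(); print(s["time"],s["tool_pos"],s["width"]); print(Ro.from_rotvec(s["tcp_rot"]).as_matrix().round(3))
i=bot.camera_info("wrist"); im=bot.read_camera("wrist"); cv2.imwrite("pics/w5.png",im[:,:,::-1])
for t,z in (("guard_tab",.046),("toggle_tip",.065)):
    for sc,r,k in marks(t,"wrist"): print(t,sc,round(r),round(k),back(i,r,k,z).round(3))
h=cv2.cvtColor(im,cv2.COLOR_RGB2HSV)
y=((h[...,0]>18)&(h[...,0]<35)&(h[...,1]>180)&(h[...,2]>90)).astype(np.uint8)
n,l,st,c=cv2.connectedComponentsWithStats(y)
print([(st[j].tolist()) for j in range(1,n) if st[j,4]>100])
E
```

```text
31.15 [ 0.5695644  -0.02815469  0.15435691] 0.49679820937362873
[[ 0.959  0.284 -0.003]
 [ 0.284 -0.959  0.   ]
 [-0.002 -0.001 -1.   ]]
guard_tab 0.68 230 332 [ 0.573 -0.034  0.046]
[[232, 0, 14, 201, 692], [423, 0, 19, 200, 659], [322, 201, 23, 55, 1206]]
```

View pics/w5.png

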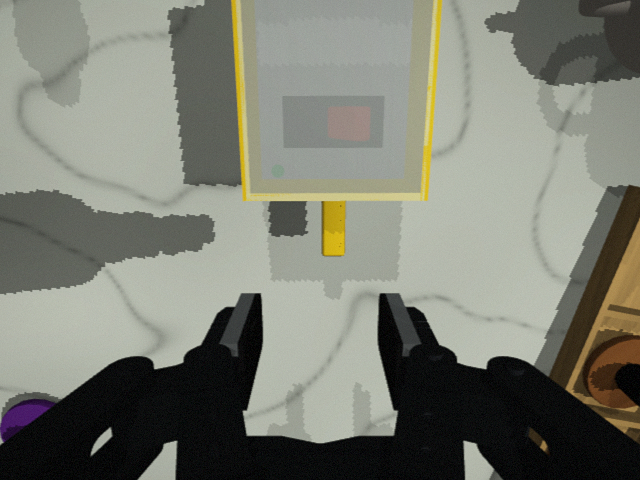

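The view shows the tab centred at (333,230) and square with the fingers, with the red toggle leaning right (own -y) at (350,123). Now I'll go down and pinch the tab.

>>> servo_tool([
  [0.02,-0.03,-0.3,0,0,0,0.5],
  [0.02,-0.03,-0.6,0,0,0,0.5],
  [0.02,-0.03,-0.81,0,0,0,0.5],
  [0.02,-0.03,-0.81,0,0,0,0.5],
  [0.02,-0.03,-0.81,0,0,0,0.5],
], newtons=30)

```text
time: 31.8
tool_pos: [0.5747, -0.0326, 0.0354]
tcp_rot: [3.109, 0.449, 0.004]
wrist_force: [0.6, -0.3, 0.0]
width: 0.498
grip_force: 0.0
```

>>> servo_tool([
  [0,0,0,0,0,0,1],
  [0,0,0,0,0,0,1],
  [0,0,0,0,0,0,1],
  [0,0,0,0,0,0,1],
])

```text
time: 32.2
tool_pos: [0.5765, -0.0341, 0.0368]
tcp_rot: [3.106, 0.449, 0.01]
wrist_force: [-0.2, -5.4, 6.9]
width: 0.154
grip_force: 33.3
```

```bash
python3 - <<'E'
import numpy as np
R=.138; a=np.radians(16.5)
for t in np.arange(.1,1.91,.1):
    d=R*(1-np.cos(t)); print(round(t,1),(np.array([d*np.cos(a),d*np.sin(a),R*np.sin(t)])/.15).round(3))
E
```

```text
0.1 [0.004 0.001 0.092]
0.2 [0.018 0.005 0.183]
0.3 [0.039 0.012 0.272]
0.4 [0.07  0.021 0.358]
0.5 [0.108 0.032 0.441]
0.6 [0.154 0.046 0.519]
0.7 [0.207 0.061 0.593]
0.8 [0.268 0.079 0.66 ]
0.9 [0.334 0.099 0.721]
1.0 [0.406 0.12  0.774]
1.1 [0.482 0.143 0.82 ]
1.2 [0.562 0.167 0.857]
1.3 [0.646 0.191 0.886]
1.4 [0.732 0.217 0.907]
1.5 [0.82  0.243 0.918]
1.6 [0.908 0.269 0.92 ]
1.7 [0.996 0.295 0.912]
1.8 [1.083 0.321 0.896]
1.9 [1.167 0.346 0.871]
```

>>> servo_tool([
  [0.004,0.001,0.092,0,0,0,1],
  [0.018,0.005,0.183,0,0,0,1],
  [0.039,0.012,0.272,0,0,0,1],
  [0.07,0.021,0.358,0,0,0,1],
  [0.108,0.032,0.441,0,0,0,1],
  [0.154,0.046,0.519,0,0,0,1],
  [0.207,0.061,0.593,0,0,0,1],
  [0.268,0.079,0.66,0,0,0,1],
])

```text
time: 33.0
tool_pos: [0.6148, -0.0226, 0.133]
tcp_rot: [3.106, 0.449, 0.004]
wrist_force: [5.1, -7.7, -9.9]
width: 0.156
grip_force: 30.1
```

>>> servo_tool([
  [0.066,0.02,0.061,0,0,0,1],
  [0.138,0.041,0.114,0,0,0,1],
  [0.214,0.064,0.16,0,0,0,1],
  [0.294,0.088,0.197,0,0,0,1],
  [0.378,0.112,0.226,0,0,0,1],
  [0.464,0.138,0.247,0,0,0,1],
])

```text
time: 33.6
tool_pos: [0.6826, -0.0024, 0.1697]
tcp_rot: [3.106, 0.448, -0.004]
wrist_force: [-0.7, -6.6, -4.0]
width: 0.156
grip_force: 29.7
```

>>> servo_tool([
  [0.088,0.026,0.011,0,0,0,1],
  [0.176,0.052,0.013,0,0,0,1],
  [0.264,0.078,0.005,0,0,0,1],
  [0.336,0.1,-0.007,0,0,0,1],
  [0.336,0.1,-0.007,0,0,0,1],
])

```text
time: 34.1
tool_pos: [0.7349, 0.0132, 0.1694]
tcp_rot: [3.106, 0.449, 0.002]
wrist_force: [1.9, -4.5, -1.2]
width: 0.157
grip_force: 29.6
```

```bash
python3 - <<'E'
from h import *
s=bot.read_state(); print(s["time"],s["tool_pos"],s["width"],s["wrist_force"])
im=bot.read_camera("side"); cv2.imwrite("pics/s6.png",cv2.resize(im[120:300,180:420,::-1],(800,600)))
E
```

```text
34.1 [0.734925   0.01323821 0.16937112] 0.15656046876393737 [ 1.92671879 -4.48376798 -1.23327624]
```

View pics/s6.png

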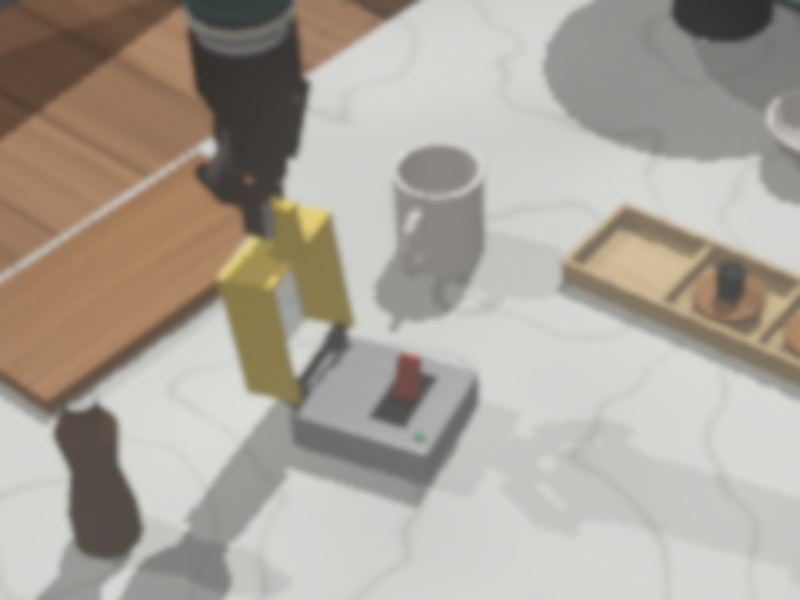

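The guard stands open, leaning slightly back, and the red toggle is exposed at (405,375). I'll nudge the guard to its stop and release it.

>>> servo_tool([
  [0.07,0.02,-0.018,0,0,0,1],
  [0.07,0.02,-0.018,0,0,0,1],
  [0.07,0.02,-0.018,0,0,0,0.6],
  [0.07,0.02,-0.018,0,0,0,0.6],
  [0.07,0.02,-0.018,0,0,0,0.6],
])

```text
time: 34.65
tool_pos: [0.7439, 0.0184, 0.1661]
tcp_rot: [-3.109, -0.449, -0.001]
wrist_force: [0.1, -0.5, -0.1]
width: 0.4
grip_force: 0.0
```

>>> servo_tool([
  [0,0,0.3,0,0,0,0.6],
  [0,0,0.5,0,0,0,0.6],
  [0,0,0.5,0,0,0,0.6],
])

```text
time: 34.95
tool_pos: [0.7472, 0.0184, 0.2484]
tcp_rot: [3.108, 0.449, 0.018]
wrist_force: [0.2, 0.6, 1.3]
width: 0.399
grip_force: 0.0
```

>>> servo_tool([
  [-0.95,-0.4,0,0,0,0,1],
  [-0.95,-0.4,0,0,0,0,1],
  [-0.95,-0.4,0,0,0,0,1],
  [-0.95,-0.4,0,0,0,0,1],
  [-0.95,-0.4,0,0,0,0,1],
])

```text
time: 35.45
tool_pos: [0.5999, -0.0423, 0.2403]
tcp_rot: [-3.109, -0.447, 0.0]
wrist_force: [0.0, -0.2, -0.4]
width: 0.0
grip_force: 0.0
```

```bash
python3 - <<'E'
from h import *
s=bot.read_state(); print(s["time"],s["tool_pos"],s["width"])
for c in ("wrist","side","top"):
  i=bot.camera_info(c); im=bot.read_camera(c)
  for t,z in (("guard_tab",.17),("toggle_tip",.065),("switchbox",0)):
    for sc,r,k in marks(t,c): print(c,t,round(sc,2),round(r),round(k),back(i,r,k,z).round(3))
  h=cv2.cvtColor(im,cv2.COLOR_RGB2HSV); m=(((h[...,0]<6)|(h[...,0]>174))&(h[...,1]>140)).astype(np.uint8)
  n,l,st,ce=cv2.connectedComponentsWithStats(m)
  print(c,[(st[j].tolist(),back(i,ce[j][1],ce[j][0],.055).round(3)) for j in range(1,n) if st[j,4]>20])
  if c=="wrist": cv2.imwrite("pics/w7.png",im[:,:,::-1])
E
```

```text
35.45 [ 0.59992212 -0.04227222  0.24027018] 0.00029964278149601767
wrist toggle_tip 0.91 155 319 [ 0.638 -0.03   0.065]
wrist switchbox 0.86 129 303 [ 0.649 -0.012  0.   ]
wrist [([297, 140, 31, 28, 723], array([ 0.637, -0.025,  0.055]))]
side guard_tab 0.61 187 260 [0.735 0.012 0.17 ]
side toggle_tip 0.58 228 301 [ 0.638 -0.023  0.065]
side toggle_tip 0.56 374 297 [0.356 0.305 0.065]
side toggle_tip 0.41 207 486 [ 0.319 -0.388  0.065]
side toggle_tip 0.16 281 213 [0.677 0.242 0.065]
side switchbox 0.88 247 292 [ 0.657 -0.003  0.   ]
side switchbox 0.66 254 484 [ 0.259 -0.298  0.   ]
side [([375, 66, 25, 17, 276], array([ 0.94 , -0.794,  0.055])), ([409, 80, 22, 16, 264], array([ 0.798, -0.793,  0.055]))]
top guard_tab 0.7 369 458 [ 0.203 -0.301  0.17 ]
top guard_tab 0.58 129 313 [0.736 0.009 0.17 ]
top guard_tab 0.57 236 434 [ 0.489 -0.259  0.17 ]
top guard_tab 0.2 266 125 [0.422 0.421 0.17 ]
top guard_tab 0.19 265 436 [ 0.426 -0.262  0.17 ]
top toggle_tip 0.36 183 329 [ 0.633 -0.029  0.065]
top switchbox 0.63 339 438 [ 0.256 -0.297  0.   ]
top [([577, 74, 39, 35, 961], array([ 0.875, -0.703,  0.055])), ([582, 125, 37, 33, 923], array([ 0.742, -0.701,  0.055]))]
```

View pics/w7.png

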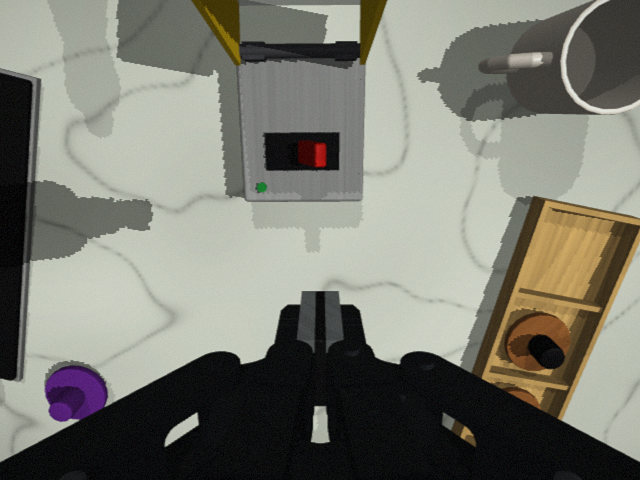

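The guard is fully up. The toggle at (313,153) still leans right (off), and the box origin reads (0.649, -0.012). The shut fingers will push from the -y side.

>>> servo_tool([
  [0.297,-0.06,0,0,0,0,1],
  [0.297,-0.06,-0.3,0,0,0,1],
  [0.297,-0.06,-0.6,0,0,0,1],
  [0.297,-0.06,-0.93,0,0,0,1],
  [0.297,-0.06,-0.93,0,0,0,1],
  [0.297,-0.06,-0.93,0,0,0,1],
])

```text
time: 36.65
tool_pos: [0.6452, -0.051, 0.1004]
tcp_rot: [-3.109, -0.449, 0.004]
wrist_force: [0.4, 1.0, 0.7]
width: 0.002
grip_force: 0.0
```

>>> servo_tool([
  [0,0,-0.15,0,0,0,1],
  [0,0,-0.32,0,0,0,1],
  [0,0,-0.32,0,0,0,1],
  [0,0,-0.32,0,0,0,1],
])

```text
time: 37.05
tool_pos: [0.648, -0.0513, 0.0561]
tcp_rot: [3.108, 0.449, 0.006]
wrist_force: [-0.5, -0.4, -0.2]
width: -0.002
grip_force: 0.0
```

>>> servo_tool([
  [-0.014,0.046,0,0,0,0,1],
  [-0.028,0.092,0,0,0,0,1],
  [-0.042,0.138,0,0,0,0,1],
  [-0.056,0.184,0,0,0,0,1],
  [-0.062,0.21,0,0,0,0,1],
  [-0.062,0.21,0,0,0,0,1],
])

```text
time: 37.65
tool_pos: [0.6388, -0.0195, 0.0555]
tcp_rot: [3.107, 0.45, 0.007]
wrist_force: [1.9, -3.6, 5.7]
width: 0.001
grip_force: 2.8
```

>>> servo_tool([
  [-0.006,0.02,0,0,0,0,1],
  [-0.006,0.02,0,0,0,0,1],
])

```text
time: 37.85
tool_pos: [0.6387, -0.0191, 0.0555]
tcp_rot: [3.103, 0.45, 0.009]
wrist_force: [4.8, -10.5, 6.2]
width: 0.002
grip_force: 5.9
```

>>> servo_tool([
  [0.02,-0.06,0,0,0,0,1],
  [0.02,-0.06,0.2,0,0,0,1],
  [0.02,-0.06,0.5,0,0,0,1],
  [-0.3,-0.06,0.95,0,0,0,1],
  [-0.3,-0.06,0.95,0,0,0,1],
])

```text
time: 38.35
tool_pos: [0.5903, -0.0251, 0.198]
tcp_rot: [-3.109, -0.449, -0.001]
wrist_force: [0.6, 0.4, -0.1]
width: 0.001
grip_force: 0.0
```

>>> servo_tool([
  [0,0.1,0.3,0,0,0,1],
  [0,0.1,0.3,0,0,0,1],
  [0,0.1,0.3,0,0,0,1],
])

```text
time: 38.65
tool_pos: [0.5912, -0.01, 0.242]
tcp_rot: [-3.109, -0.45, -0.003]
wrist_force: [-1.0, -0.1, -0.6]
width: -0.0
grip_force: 0.0
```

```bash
python3 - <<'E'
from h import *
s=bot.read_state(); print(s["time"],s["tool_pos"],s["width"])
i=bot.camera_info("wrist"); im=bot.read_camera("wrist"); cv2.imwrite("pics/w8.png",im[:,:,::-1])
for t,z in (("toggle_tip",.065),): print([(sc,back(i,r,k,z).round(3)) for sc,r,k in marks(t,"wrist")])
a=np.radians(16.5);b=np.array([.649,-.012]);
for th in (-.45,.45):
  p=b-.016*np.array([np.cos(a),np.sin(a)])+.034*np.sin(th)*np.array([-np.sin(a),np.cos(a)]); print(th,p.round(3))
E
```

```text
38.65 [ 0.59118067 -0.00995647  0.24199418] -0.00010809575093367321
[(0.78, array([ 0.629, -0.003,  0.065]))]
-0.45 [ 0.638 -0.031]
0.45 [ 0.629 -0.002]
```

View pics/w8.png

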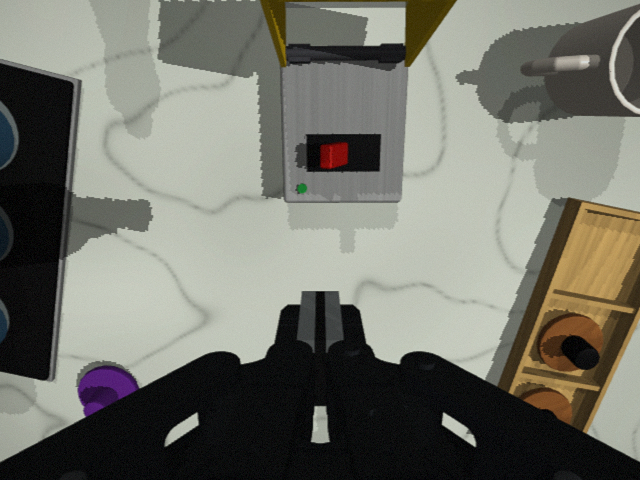

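The toggle now leans left at (334,154). Its tip reads (0.629,-0.003), against a predicted full-on position of (0.629,-0.002), so it is fully on. Next I'll re-pinch the tab and close the guard.

>>> servo_tool([
  [0.5,0.09,0.08,0,0,0,0.6],
  [0.95,0.17,0.08,0,0,0,0.6],
  [0.95,0.17,0.08,0,0,0,0.6],
  [0.95,0.17,0.08,0,0,0,0.6],
  [0.95,0.17,0.08,0,0,0,0.6],
])

```text
time: 39.25
tool_pos: [0.7325, 0.015, 0.248]
tcp_rot: [-3.108, -0.449, 0.011]
wrist_force: [0.3, -0.4, -0.3]
width: 0.398
grip_force: 0.0
```

```bash
python3 - <<'E'
from h import *
s=bot.read_state(); print(s["time"],s["tool_pos"],s["width"])
for c in ("wrist","side","top"):
  i=bot.camera_info(c); im=bot.read_camera(c)
  print(c,[(round(sc,2),back(i,r,k,.178).round(3)) for sc,r,k in marks("guard_tab",c)])
E
```

```text
39.25 [0.73253316 0.01495209 0.24798221] 0.39835537963378914
wrist [(0.72, array([0.728, 0.011, 0.178]))]
side [(0.8, array([0.729, 0.016, 0.178])), (0.64, array([ 0.146, -0.197,  0.178])), (0.37, array([0.338, 0.528, 0.178])), (0.26, array([0.542, 0.089, 0.178]))]
top [(0.65, array([ 0.202, -0.3  ,  0.178])), (0.52, array([0.731, 0.013, 0.178]))]
```

>>> servo_tool([
  [0.04,0.01,-0.2,0,0,0,0.6],
  [0.04,0.01,-0.4,0,0,0,0.6],
  [0.04,0.01,-0.54,0,0,0,0.6],
  [0.04,0.01,-0.54,0,0,0,0.6],
], newtons=30)

```text
time: 39.95
tool_pos: [0.736, 0.0163, 0.1675]
tcp_rot: [-3.108, -0.448, 0.011]
wrist_force: [-1.3, 0.6, 0.0]
width: 0.4
grip_force: 0.0
```

>>> servo_tool([
  [0,0,0,0,0,0,1],
  [0,0,0,0,0,0,1],
  [0,0,0,0,0,0,1],
  [0,0,0,0,0,0,1],
])

```text
time: 40.35
tool_pos: [0.74, 0.0148, 0.1733]
tcp_rot: [3.107, 0.448, 0.003]
wrist_force: [-1.0, -4.9, -2.9]
width: 0.154
grip_force: 34.7
```

>>> servo_tool([
  [-0.087,-0.026,0.016,0,0,0,1],
  [-0.175,-0.052,0.024,0,0,0,1],
  [-0.263,-0.078,0.022,0,0,0,1],
  [-0.351,-0.104,0.011,0,0,0,1],
  [-0.437,-0.13,-0.01,0,0,0,1],
  [-0.521,-0.154,-0.039,0,0,0,1],
  [-0.601,-0.178,-0.076,0,0,0,1],
  [-0.677,-0.201,-0.122,0,0,0,1],
])

```text
time: 41.15
tool_pos: [0.6422, -0.0145, 0.1606]
tcp_rot: [3.106, 0.448, 0.02]
wrist_force: [-1.7, -3.0, 13.6]
width: 0.153
grip_force: 38.5
```

>>> servo_tool([
  [-0.072,-0.021,-0.053,0,0,0,1],
  [-0.138,-0.041,-0.114,0,0,0,1],
  [-0.199,-0.059,-0.181,0,0,0,1],
  [-0.252,-0.074,-0.255,0,0,0,1],
  [-0.298,-0.088,-0.333,0,0,0,1],
  [-0.336,-0.099,-0.416,0,0,0,1],
])

```text
time: 41.75
tool_pos: [0.5873, -0.0309, 0.0952]
tcp_rot: [3.106, 0.449, 0.001]
wrist_force: [-10.7, -9.0, 11.5]
width: 0.151
grip_force: 44.2
```

>>> servo_tool([
  [-0.031,-0.009,-0.086,0,0,0,1],
  [-0.052,-0.016,-0.175,0,0,0,1],
  [-0.066,-0.02,-0.266,0,0,0,1],
  [-0.07,-0.021,-0.345,0,0,0,1],
  [-0.07,-0.021,-0.345,0,0,0,1],
])

```text
time: 42.25
tool_pos: [0.5754, -0.0343, 0.0394]
tcp_rot: [3.106, 0.45, -0.005]
wrist_force: [-7.2, -10.9, 0.9]
width: 0.155
grip_force: 42.8
```

>>> servo_tool([
  [0.01,0,-0.02,0,0,0,1],
  [0.02,0.01,-0.04,0,0,0,1],
  [0.02,0.01,-0.05,0,0,0,1],
  [0.02,0.01,-0.05,0,0,0,1],
])

```text
time: 42.65
tool_pos: [0.5757, -0.0342, 0.0334]
tcp_rot: [3.105, 0.451, -0.015]
wrist_force: [-18.2, -15.7, 13.6]
width: 0.15
grip_force: 44.8
```

Upward force has built up, so the guard is against its stop. I'll release it, then press the shut fingertips lightly on the tab as a check.

>>> servo_tool([
  [0,0,0,0,0,0,0.4],
  [0,0,0,0,0,0,0.4],
  [0,0,0,0,0,0,0.4],
  [0,0,0.2,0,0,0,0.4],
  [0,0,0.5,0,0,0,0.4],
  [0,0,0.5,0,0,0,1],
  [0,0,0.5,0,0,0,1],
  [0,0,0.5,0,0,0,1],
])

```text
time: 43.45
tool_pos: [0.5794, -0.0298, 0.106]
tcp_rot: [-3.109, -0.449, 0.001]
wrist_force: [0.2, -0.0, 0.1]
width: 0.096
grip_force: 0.0
```

>>> servo_tool([
  [0,0,-0.1,0,0,0,1],
  [0,0,-0.2,0,0,0,1],
  [0,0,-0.28,0,0,0,1],
  [0,0,-0.33,0,0,0,1],
  [0,0,-0.36,0,0,0,1],
  [0,0,-0.36,0,0,0,1],
])

```text
time: 44.05
tool_pos: [0.5777, -0.0302, 0.0563]
tcp_rot: [-3.108, -0.449, 0.01]
wrist_force: [-19.5, 1.0, 36.2]
width: 0.002
grip_force: 18.3
```

>>> servo_tool([
  [0,0,0.2,0,0,0,1],
  [0,0,0.6,0,0,0,1],
  [-0.5,0.0,0.98,0,0,0,1],
  [-0.5,0.0,0.98,0,0,0,1],
  [-0.5,0,0.98,0,0,0,1],
])

```text
time: 44.55
tool_pos: [0.5044, -0.0304, 0.2039]
tcp_rot: [3.108, 0.448, 0.009]
wrist_force: [0.3, -1.1, 0.6]
width: 0.001
grip_force: 0.0
```

>>> servo_tool([
  [-0.5,0,0.5,0,0,0,1],
  [-0.5,0,0.5,0,0,0,1],
  [-0.5,0,0.5,0,0,0,1],
])

```text
time: 44.85
tool_pos: [0.4297, -0.0305, 0.2776]
tcp_rot: [3.108, 0.448, 0.007]
wrist_force: [1.8, -0.4, 0.7]
width: 0.003
grip_force: 0.0
```

```bash
python3 - <<'E'
from h import *
s=bot.read_state(); print(s["time"],s["tool_pos"])
o={}
for c in ("wrist","side","top"):
  i=bot.camera_info(c); o[c]=bot.read_camera(c)
  for t,z in (("jar0",.012),("lid0",.005),("guard_tab",.046)):
    print(c,t,[(round(sc,2),back(i,r,k,z).round(3)[:2]) for sc,r,k in marks(t,c) if sc>.4])
a=cv2.resize(o["side"][120:420,150:550],(400,300)); b=cv2.resize(o["wrist"],(400,300)); d=cv2.resize(o["top"][120:360,160:480],(400,300)); e=cv2.resize(o["side"][190:280,250:370],(400,300))
cv2.imwrite("pics/fin.png",np.vstack([np.hstack([a,b]),np.hstack([d,e])])[:,:,::-1])
E
```

```text
44.85 [ 0.42972306 -0.03045136  0.27761058]
wrist jar0 []
wrist lid0 [(0.91, array([0.329, 0.142])), (0.81, array([ 0.436, -0.296])), (0.68, array([ 0.521, -0.285]))]
wrist guard_tab []
side jar0 [(0.95, array([0.38, 0.28])), (0.9, array([0.564, 0.284])), (0.85, array([0.46 , 0.288])), (0.47, array([0.43 , 0.478]))]
side lid0 [(0.82, array([ 0.529, -0.277])), (0.73, array([ 0.428, -0.294])), (0.69, array([0.33 , 0.138]))]
side guard_tab [(0.95, array([ 0.193, -0.317])), (0.62, array([ 0.569, -0.034]))]
top jar0 [(0.78, array([0.474, 0.287])), (0.67, array([0.562, 0.287])), (0.57, array([0.376, 0.278]))]
top lid0 [(0.73, array([ 0.514, -0.285])), (0.67, array([0.331, 0.142])), (0.58, array([ 0.438, -0.298]))]
top guard_tab [(0.92, array([ 0.188, -0.336])), (0.62, array([ 0.572, -0.035]))]
```

View pics/fin.png

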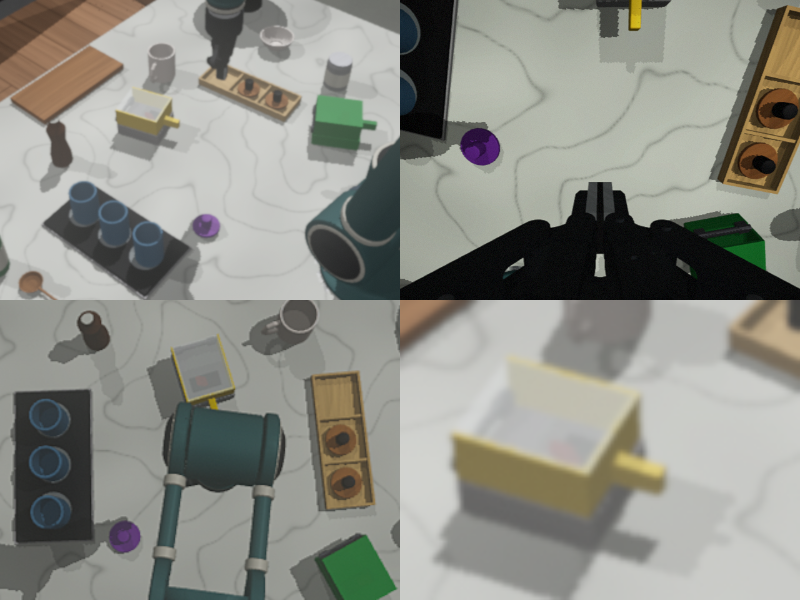

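The final view shows the guard shut at (205,372), three open jars on the plate, two lids knob-up in the tray, and nothing else moved. I'll hand it in.

```bash
python3 -c "
from workcell import bot
print(bot.finish_job())"
```

```text
the job is handed in; nothing more can be done
None
```

The job is handed in: both lids are knob-up in the tray (one jar had no lid), all three jars stand on the plate, the toggle is on and the guard is shut; the hand-in gave no verdict.

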